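Make up the dinner and the baking condiment carriers

TASK

Make up the two wooden carriers from the jars standing just behind them (the spares at the island's far edge and on the white turntable stay there). The long one goes to the dinner table: stand the wooden pepper mill in its wide middle place and the pink-salt grinder and the white-capped herb jar in the places on either side, whichever way round; the short one is for baking: the red-capped spice jar goes in its wide place and the slim dropper bottle in its narrow one. Set each down gently and upright on the floor of its place, knock nothing over, and leave the black-headed grinder where it stands.

Things in the scene. Friction and masses are not known exactly. Their poses are not given: they have to be found in the camera images.
- dinner_carrier: The longer, fixed wooden carrier, 240 x 88 mm, 38 mm high, a bow handle at each end (278 mm over all). Origin: centre of its underside, on the island top; local y along the row of three places, x across. Places 76 mm across: wide middle one 80 mm long at y = 0, two 68 mm long at y = +80 and -80 mm. Floors 12 mm above the island top; 6 mm walls, tops at 38 mm, dividers' at 33 mm.
- baking_carrier: The shorter, fixed wooden carrier, 140 x 82 mm, 38 mm high, a bow handle at each end (178 mm over all). Origin: centre of its underside, on the island top; local y along the row of two places, x across. Places 70 mm across: wide one 70 mm long centred at y = -29 mm, narrow one 52 mm long centred at y = +38 mm. Floors 12 mm above the island top; 6 mm walls, tops at 38 mm, divider's at 33 mm.
- pepper_mill: Turned pale brown wooden pepper mill, 55 mm in diameter, 166 mm tall, about 0.19 kg. Upright and round; origin: centre of its underside, z up. It has a waist about 98 mm up; the round head above it is 52 mm in diameter around 115 mm up, a good height to grip, and narrows to 36 mm from 132 mm up. The head does not turn.
- salt_grinder: Glass salt grinder jar with pink salt and a tall white grinding head, 48 mm in diameter, 142 mm tall, about 0.24 kg; the near one, within 0.75 m of the robot base, not a spare farther off. Upright and round; origin: centre of its underside, z up. Straight sides: glass to 88 mm, the 47 mm wide head from 104 to 142 mm; it can be gripped anywhere, for instance 110 mm up.
- herb_jar: Small white-capped herb jar with a leaf picture, 47 mm in diameter, 98 mm tall, about 0.11 kg; the near one, within 0.75 m of the robot base, not a spare farther off. Upright and round; origin: centre of its underside, z up. Nearly straight sides; grip it about 68 mm up.
- red_jar: Small spice jar with a red cap and a brown label, 45 mm in diameter, 106 mm tall, about 0.11 kg; the near one, within 0.75 m of the robot base, not a spare farther off. Upright and round; origin: centre of its underside, z up. Body 42 mm wide, cap (from 85 mm up) 45 mm; grip it about 68 mm up.
- dropper_bottle: Slim brown dropper bottle with a black rubber dropper, 33 mm in diameter, 102 mm tall, about 0.07 kg; the near one, within 0.75 m of the robot base, not a spare farther off. Upright and round; origin: centre of its underside, z up. The glass is straight to about 65 mm up and the gripping height is about 55 mm; above 76 mm is the thin dropper.
- black_grinder: Glass grinder jar with a black grinding head, 48 mm in diameter, 135 mm tall, standing among the jars behind the carriers. Upright and round; origin: centre of its underside, z up. It is not wanted for either carrier and stays where it is.
Not all that is in view belongs to the job. Leave any purple or turquoise look-alike of the dropper_bottle alone. Leave any turquoise look-alike of the red_jar alone.

How it is judged:
By the outcome, as a careful person would: the job done as asked, in the order asked, and still so for the second after the job is handed in, with the robot touching nothing.
It also fails if it takes over 125 s, if anything falls off the work surface, if the arm or the gripper's body presses on something with over 40 N, if the wrist force passes 120 N, or if a joint passes its speed limit or range.

ROBOT

A 7-joint arm with a two-finger parallel gripper is mounted at the origin on a cart in front of the work surface, level with it; the furniture and walls round the work are solid. World frame = base frame: x ahead of the robot, y to its left, z up, the work surface at z = 0. Lengths are in m, angles in rad, forces in N, time in s.
With the tool pointing down it reaches from about 0.425 to 0.925 m from the base axis. Payload 6.8 kg.
Tool frame: the origin (TCP) lies at the very end of the fingers, on their centre line; the grasp point (between the pads) lies 19 mm behind it; z points along the fingers, y is the line along which they close (so a half turn about z gives the same grasp; the last joint's range is limited). The gripper opens to 85 mm and grips with 20 to 120 N. Pads are 22 mm wide; open, the fingers measure 114 mm over their backs; the gripper's body (76 mm by 85 mm) begins 54 mm behind the grasp point. The pads swing forward as they close: fully open they stand 13 mm farther back than shut.
Start: joints at [1.022, 0.477, 0.022, 1.555, -0.011, 1.109, -0.083], TCP at [0.288, -0.61, 0.231] pointing down, gripper open.
Joint ranges: [-2.96, 2.96], [-0.34, 2.1], [-1.41, 1.46], [0.24, 2.44], [-1.37, 4.51], [0.17, 1.92], [-2.96, 2.96]. Speed limits (rad/s): [2.39, 2.39, 3.14, 3.14, 3.14, 3.14, 3.14].

INTERFACE

Orientations are given as a rotation vector (axis times angle).
In Python, from bench import get_obs, grab_frame, hand_in gives the robot as it stands.
- The arm moves only by the tool drive_tool, never from a script. Its argument "rows" is a list of rows, each an object with "offset": the shift along the tool's x, y, z as a fraction of full scale, a list of three; "rotation": the turn, a rotation vector about the tool's x, y, z as a fraction of full scale, a list of three; "claw": the opening, from 0 (shut) to 1 (fully open). In form: [{"offset": [tx, ty, tz], "rotation": [wx, wy, wz], "claw": claw}, ...]. A call has 1 to 20 rows; each row is the pose to reach, as a shift and turn from the pose commanded when the call began, along the tool's axes at that moment; what a row does not reach only later rows make up. Full scale, the value 1, is 0.15 m for a shift and 2 rad for a turn. A row lasts 1/12 s, in which the tool goes at most 41.7 mm and 7.16 degrees, less where a joint would pass 70% of its speed; a pose out of reach is approached as far as the arm can. A call with a number of a shift or a turn outside -1 to 1 is refused whole. A call with a gripper value outside its range is refused whole. The fingers move at their own pace and stop on an object; "force" is the grip in N (left out, the last holds). Time passes only in rows, so rows that repeat a pose let the fingers close. It gives the time, the measured TCP pose, the force, the opening and the grip force at its end, in the units of the state.
- get_obs(): the state, without advancing time (a new reading comes with each control period).
- grab_frame(name): name is "scene" or "top" or "wrist"; returns a dict with "frame" (480x640x3 uint8, red, green, blue), "z_map" (480x640 float32, m along the optical axis (not along the pixel's ray), 0 where there is no reading), "vfov" (degrees; the focal length in pixels is half the picture's height over the tangent of half this angle, whatever the lens; pixels are square), "cx", "cy" (the principal point, pixels), "R" (3x3) and "t" (3): a world point X has camera coordinates R X + t. Camera axes: x right, y down, z forward; pixel columns grow to the right and rows downward; lengths in m; the calibration is good to about 2 mm. A picture is of the moment at which its call begins.
- hand_in(): hands the job in; it is judged then, once.
The state is a dict: "clock": time; "joints": joint angles; "qvel": joint speeds; "tau": joint torques, N m; "tcp_pos": TCP position; "orientation": TCP orientation; "contact_force": force on the tool from outside, world axes, zero at the start; "moment": the same for the moment, N m; "grip_width": finger opening in m; "gripper_force": force on a finger pad.
Only numpy, scipy, OpenCV 4.12 (cv2) and the standard library are available. Lean on these libraries where they do the work, as an engineer would, in place of code of your own. Each camera call takes 0.05 s, during which the arm holds its last target. There are 200 camera calls.

## Working session

There is one attempt and no reset: what is moved stays moved. The work goes in short steps, Python scripts to look and compute and a tool call to move; the robot and the scene stay as the last step left them, time stands still between calls to the robot, and variables do not carry over. Pictures are saved under pics/ and viewed, at most 14 in all, crops included, and the job is handed in when it is done.

Besides the shell and the picture viewer there is one more tool, called after "Call:" in YAML: its name, and indented under it one key for each argument. drive_tool: Moves the arm, as the interface text tells. Its arguments: {"type":"object","properties":{"rows":{"type":"array","items":{"type":"object","properties":{"offset":{"type":"array","items":{"type":"number"}},"rotation":{"type":"array","items":{"type":"number"}},"claw":{"type":"number"}}}},"force":{"type":"number"}},"required":["rows"]}

```bash
mkdir -p pics; cat > h.py <<'E'
import numpy as np,cv2
from bench import get_obs,grab_frame,hand_in
def cloud(f):
    z=f["z_map"];h,w=z.shape;fl=h/2/np.tan(np.radians(f["vfov"])/2)
    u,v=np.meshgrid(np.arange(w),np.arange(h))
    C=np.stack([(u-f["cx"])/fl*z,(v-f["cy"])/fl*z,z],-1)
    P=(C-np.array(f["t"]))@np.array(f["R"]); P[z==0]=np.nan
    return P
def save(f,n): cv2.imwrite("pics/"+n,f["frame"][...,::-1])
E
python3 - <<'E'
from h import *
o=get_obs();print({k:np.round(v,3).tolist() for k,v in o.items()})
for n in("scene","top"):
    f=grab_frame(n);save(f,n+"0.png");np.savez(n+"0.npz",**f);print(n,f["vfov"],np.array(f["R"]).round(3).tolist(),f["t"])
E
```

```text
{'clock': 0.0, 'joints': [1.022, 0.478, 0.022, 1.556, -0.012, 1.109, -0.083], 'qvel': [0.001, -0.0, -0.002, -0.001, -0.001, -0.001, 0.001], 'tau': [0.0, -59.645, 1.608, -28.119, 0.012, 0.009, 0.0], 'tcp_pos': [0.288, -0.61, 0.23], 'orientation': [-3.064, -0.686, 0.001], 'contact_force': [0.15, -0.668, 0.154], 'moment': [0.035, 0.005, -0.017], 'gripper_force': 0.0, 'grip_width': 0.086}
scene 48.36046962149388 [[-0.726, -0.688, -0.01], [-0.455, 0.491, -0.743], [0.516, -0.534, -0.67]] [0.42768531 0.2953523  1.11664399]
top 48.93695979072715 [[-0.002, -0.999, 0.035], [-0.983, -0.004, -0.185], [0.185, -0.034, -0.982]] [0.0017489  0.58152624 0.96151931]
```

View pics/scene0.png

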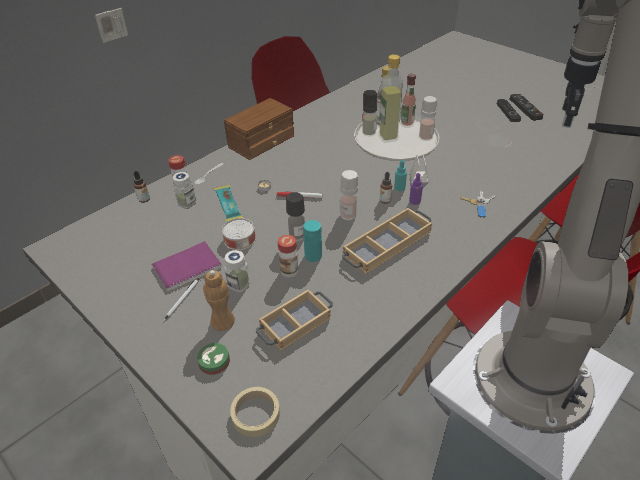

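View pics/top0.png

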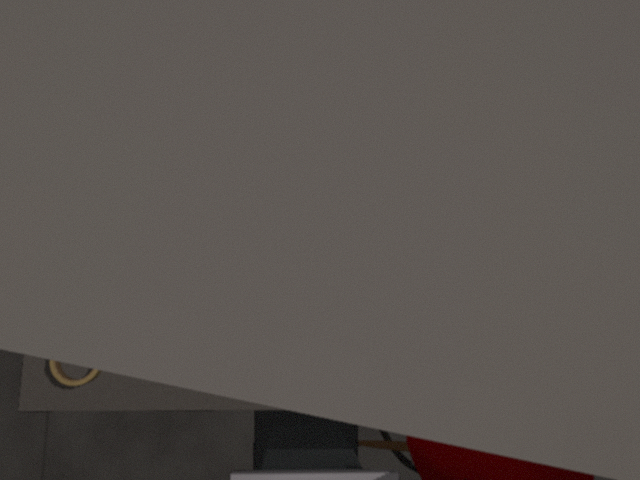

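Scene view: pepper mill (218,300), pink-salt grinder (348,195; the spare at (428,118) is on the turntable), herb jar (236,270; spare (183,190)), red jar (288,253; spare (178,165), turquoise look-alike (313,241)), dropper (386,190; spare (141,187), turquoise (401,177), purple (416,190)) and black grinder (296,217). The carriers are at (388,240) and (295,318). The top view is mostly blocked by a grey surface.

```bash
cat > m.py <<'E'
from h import *
from scipy.optimize import least_squares
f=dict(np.load("scene0.npz"));P=cloud(f)
T=cloud(dict(np.load("top0.npz")));print("top occl",T[100:300:100,100:600:200].round(2).tolist())
cam=-f["R"].T@f["t"];print("cam",cam.round(3))
objs=dict(mill=(222,318,.0275,.01,.08),salt=(348,207,.024,.02,.085),herb=(237,272,.0235,.02,.08),red=(288,257,.021,.02,.08),drop=(386,193,.0165,.015,.06),black=(297,226,.024,.02,.12),turq=(313,241,.022,.02,.1),tdrop=(401,182,.0165,.015,.06),pdrop=(416,194,.0165,.015,.06),mill_head=(213,283,.026,.105,.125))
for n,(u,v,r,lo,hi) in objs.items():
    p0=P[v,u];d=(p0-cam)[:2];c0=p0[:2]+d/np.linalg.norm(d)*r
    m=(P[...,2]>lo)&(P[...,2]<hi)&(np.linalg.norm(P[...,:2]-c0,axis=-1)<r+.008)
    q=P[m][:,:2]
    s=least_squares(lambda c:np.linalg.norm(q-c,axis=1)-r,c0,loss="soft_l1",f_scale=.002)
    mm=np.linalg.norm(P[...,:2]-s.x,axis=-1)<r
    print(n,s.x.round(4),"n",len(q),"res",np.abs(np.linalg.norm(q-s.x,axis=1)-r).mean().round(4),"top",np.nanmax(np.where(mm,P[...,2],np.nan)).round(3),"R",np.linalg.norm(s.x).round(3))
# carriers: points 30-45mm in regions
for n,(u0,u1,v0,v1) in dict(dinner=(330,445,200,280),baking=(245,340,285,360)).items():
    S=P[v0:v1,u0:u1];m=(S[...,2]>.024)&(S[...,2]<.045)
    q=S[m][:,:2].astype(np.float32);r=cv2.minAreaRect(q*1000);print(n,len(q),r)
    m2=(S[...,2]>.034)&(S[...,2]<.041);print(cv2.minAreaRect((S[m2][:,:2]*1000).astype(np.float32)))
    H=S[...,2];print("z hist",np.histogram(H,np.arange(-.005,.08,.005))[0])
np.save("P0.npy",P)
cv2.imwrite("pics/crop1.png",cv2.resize(f["frame"][140:350,170:450,::-1],None,fx=2.8,fy=2.8,interpolation=cv2.INTER_CUBIC))
E
python3 m.py
```

```text
top occl [[[nan, nan, nan], [nan, nan, nan], [nan, nan, nan]], [[nan, nan, nan], [nan, nan, nan], [nan, nan, nan]]]
cam [-0.131  0.746  0.972]
mill [0.6005 0.3453] n 438 res 0.0029 top 0.166 R 0.693
salt [ 0.6383 -0.1355] n 317 res 0.0018 top 0.147 R 0.653
herb [0.6553 0.2496] n 414 res 0.0017 top 0.103 R 0.701
red [0.5973 0.1333] n 328 res 0.0012 top 0.111 R 0.612
drop [ 0.6033 -0.2584] n 160 res 0.002 top 0.104 R 0.656
black [0.6819 0.0245] n 497 res 0.0016 top 0.139 R 0.682
turq [0.5926 0.0519] n 419 res 0.0014 top 0.111 R 0.595
tdrop [ 0.609  -0.3347] n 150 res 0.0018 top 0.104 R 0.695
pdrop [ 0.537  -0.3129] n 162 res 0.0017 top 0.103 R 0.621
mill_head [0.5973 0.3473] n 121 res 0.0014 top 0.166 R 0.691
dinner 1383 ((481.1545715332031, -111.90121459960938), (246.35525512695312, 232.35011291503906), 42.15471267700195)
((481.9533386230469, -115.38909912109375), (240.09625244140625, 227.52389526367188), 44.74620819091797)
z hist [2376 3406  329  924  377  288  364  403  445  101   25   21   24   26
   22    9]
baking 1146 ((463.5115661621094, 239.77792358398438), (185.90505981445312, 87.10530090332031), 82.22566986083984)
((464.2834167480469, 242.18875122070312), (176.41188049316406, 86.3772964477539), 82.14412689208984)
z hist [2080 2456  186  839  227  187  289  367  391   53    0    0    0    0
    0    0]
```

View pics/crop1.png

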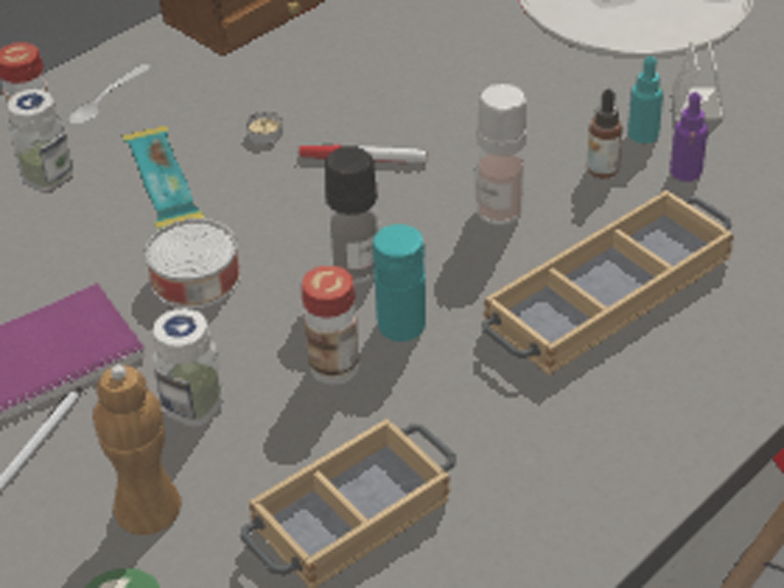

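The crop confirms my choices: brown dropper, red-capped jar (not the turquoise one), white-capped herb jar beside the mill, and pink-salt grinder. Next I'll fit the carriers.

```bash
cat > car.py <<'E'
from h import *
from scipy.optimize import minimize
def fit(P,rgb,n,x0,zr=(.026,.048),nm=600):
    hx,hy,div=dict(dinner=(.044,.120,(-.043,.043)),baking=(.041,.070,(.009,)))[n]
    hsv=cv2.cvtColor(rgb,cv2.COLOR_RGB2HSV)
    m=(P[...,2]>zr[0])&(P[...,2]<zr[1])&(hsv[...,1]>60)&(hsv[...,0]<28)&(np.linalg.norm(P[...,:2]-x0[:2],axis=-1)<.17)
    q=P[m]
    wx,wy=hx-.003,hy-.003
    def sd(s):
        c,si=np.cos(s[2]),np.sin(s[2]);d=q[:,:2]-s[:2]
        x=d[:,0]*c+d[:,1]*si;y=-d[:,0]*si+d[:,1]*c
        ex=np.maximum(np.abs(x)-wx,0);ey=np.maximum(np.abs(y)-wy,0)
        D=[np.hypot(np.abs(x)-wx,ey),np.hypot(np.abs(y)-wy,ex)]+[np.hypot(y-k,ex) for k in div]
        return np.min(D,0)
    cost=lambda s:np.minimum(np.maximum(sd(s)-.003,0),.015).mean()+.1*np.minimum(sd(s),.015).mean()
    best=min((minimize(cost,[x0[0]+a,x0[1]+b,x0[2]+g],method="Nelder-Mead",options=dict(xatol=1e-5,fatol=1e-8,initial_simplex=None)) for a in(-.015,0,.015) for b in(-.015,0,.015) for g in(-.15,0,.15)),key=lambda r:r.fun)
    s=best.x;return s,best.fun,len(q)
def local(s,y): return (s[0]-np.sin(s[2])*y,s[1]+np.cos(s[2])*y)
E
python3 - <<'E'
from car import *
f=dict(np.load("scene0.npz"));P=np.load("P0.npy")
for n,x0,ys in(("dinner",(.48,-.13,0.),(-.08,0,.08)),("baking",(.464,.241,-.13),(-.029,.038))):
    s,c,k=fit(P,f["frame"],n,np.array(x0));print(n,s.round(4),c,k,[np.round(local(s,y),4).tolist() for y in ys])
t=(np.abs(P[...,2])<.02);
for u,v in((330,330),(240,330),(380,280),(330,180),(420,230)):print(P[v,u].round(4))
print("can",P[232,238].round(3),P[237,225].round(3),P[237,252].round(3))
E
```

```text
dinner [ 0.4766 -0.1113 -0.1105] 0.00044729526601513235 1016 [[0.4677, -0.1908], [0.4766, -0.1113], [0.4854, -0.0318]]
baking [ 0.4628  0.2414 -0.1276] 0.0028388177252411067 1016 [[0.4591, 0.2127], [0.4676, 0.2791]]
[0.3945 0.1975 0.0008]
[0.543  0.338  0.0026]
[0.4092 0.001  0.0025]
[ 0.7864 -0.2188  0.0041]
[ 0.4269 -0.1835  0.038 ]
can [0.774 0.149 0.038] [0.789 0.181 0.033] [0.744 0.128 0.025]
```

Call:
drive_tool:
  rows:
    - {"offset": [0,-1,-0.5],"rotation": [0,0,0],"claw": 1}
    - {"offset": [0,-1,-0.5],"rotation": [0,0,0.22],"claw": 1}
    - {"offset": [0,-1,-0.5],"rotation": [0,0,0.22],"claw": 1}
    - {"offset": [0,-1,-0.5],"rotation": [0,0,0.22],"claw": 1}
    - {"offset": [0,-1,-0.5],"rotation": [0,0,0.22],"claw": 1}

```text
clock: 0.52
tcp_pos: [0.2218, -0.4713, 0.3097]
orientation: [3.14, -0.01, 0.003]
contact_force: [-0.5, 0.5, 0.7]
grip_width: 0.0854
gripper_force: 0.0
```

Call:
drive_tool:
  rows:
    - {"offset": [0.9,-1,0],"rotation": [0,0,0],"claw": 1}
    - {"offset": [0.9,-1,0],"rotation": [0,0,0],"claw": 1}
    - {"offset": [0.9,-1,0],"rotation": [0,0,0],"claw": 1}
    - {"offset": [0.9,-1,0],"rotation": [0,0,0],"claw": 1}
    - {"offset": [0.9,-1,0],"rotation": [0,0,0],"claw": 1}
    - {"offset": [0.9,-1,0],"rotation": [0,0,0],"claw": 1}

```text
clock: 1.02
tcp_pos: [0.3641, -0.3182, 0.3063]
orientation: [-3.139, -0.019, -0.003]
contact_force: [0.5, 0.2, 0.1]
grip_width: 0.0856
gripper_force: 0.0
```

Call:
drive_tool:
  rows:
    - {"offset": [0.6,-1,0],"rotation": [0,0,0],"claw": 1}
    - {"offset": [0.6,-1,0],"rotation": [0,0,0],"claw": 1}
    - {"offset": [0.6,-1,0],"rotation": [0,0,0],"claw": 1}
    - {"offset": [0.6,-1,0],"rotation": [0,0,0],"claw": 1}
    - {"offset": [0.6,-1,0],"rotation": [0,0,0],"claw": 1}
    - {"offset": [0.6,-1,0],"rotation": [0,0,0],"claw": 1}

```text
clock: 1.52
tcp_pos: [0.4502, -0.1713, 0.3061]
orientation: [-3.141, -0.012, -0.0]
contact_force: [-0.1, -0.2, -0.5]
grip_width: 0.0853
gripper_force: 0.0
```

```bash
python3 - <<'E'
from car import *
o=get_obs();print(o["tcp_pos"],o["joints"])
f=grab_frame("wrist");save(f,"w1.png");np.savez("w1.npz",**f)
R=np.array(f["R"]);print((-R.T@f["t"]).round(3),R.round(2).tolist(),f["vfov"])
P=cloud(f);s,c,k=fit(P,f["frame"],"dinner",np.array((.4766,-.1113,-.11)));print(s.round(4),c,k)
f=grab_frame("top");save(f,"top1.png")
E
```

```text
[ 0.4501575  -0.17127846  0.30610712] [ 0.47390607  0.10067287 -0.25697638  1.89246333  0.0268688   1.15204898
 -1.35592315]
[ 0.53  -0.172  0.45 ] [[0.01, -1.0, -0.0], [-0.95, -0.01, 0.31], [-0.31, -0.0, -0.95]] 62.66936342321332
[ 0.4786 -0.1145 -0.1093] 0.0006893602526234419 5745
```

View pics/w1.png

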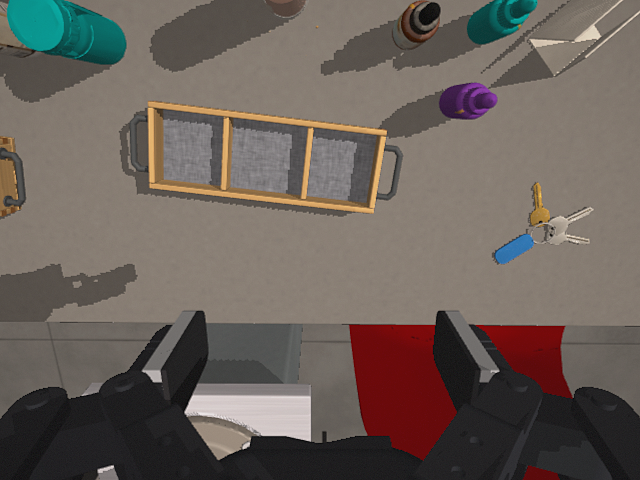

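The wrist view shows the dinner carrier clearly (150–390, 105–210), and its fit agrees with the scene fit to 3 mm. Purple (468,100), turquoise (500,15) and the brown dropper (415,22) are also in view.

Call:
drive_tool:
  rows:
    - {"offset": [0.4,-0.95,0],"rotation": [0,0,-0.728],"claw": 1}
    - {"offset": [0.4,-0.95,0],"rotation": [0,0,-0.728],"claw": 1}
    - {"offset": [0.4,-0.95,0],"rotation": [0,0,-0.728],"claw": 1}
    - {"offset": [0.4,-0.95,0],"rotation": [0,0,-0.728],"claw": 1}
    - {"offset": [0.4,-0.95,0],"rotation": [0,0,-0.728],"claw": 1}
    - {"offset": [0.4,-0.95,0],"rotation": [0,0,-0.728],"claw": 1}
    - {"offset": [0.4,-0.95,0],"rotation": [0,0,-0.728],"claw": 1}
    - {"offset": [0.4,-0.95,0],"rotation": [0,0,-0.728],"claw": 1}
    - {"offset": [0.4,-0.95,0],"rotation": [0,0,-0.728],"claw": 1}
    - {"offset": [0.4,-0.95,0],"rotation": [0,0,-0.728],"claw": 1}
    - {"offset": [0.4,-0.95,0],"rotation": [0,0,-0.728],"claw": 1}
    - {"offset": [0.4,-0.95,0],"rotation": [0,0,-0.728],"claw": 1}
    - {"offset": [0.4,-0.95,0],"rotation": [0,0,-0.728],"claw": 1}

```text
clock: 2.7
tcp_pos: [0.5082, -0.0347, 0.306]
orientation: [2.345, 2.09, -0.002]
contact_force: [-0.1, -0.1, 0.2]
grip_width: 0.0855
gripper_force: 0.0
```

Call:
drive_tool:
  rows:
    - {"offset": [0.9,0,0],"rotation": [0,0,0],"claw": 1}
    - {"offset": [0.9,0,0],"rotation": [0,0,0],"claw": 1}
    - {"offset": [0.9,0,0],"rotation": [0,0,0],"claw": 1}
    - {"offset": [0.9,0,0],"rotation": [0,0,0],"claw": 1}
    - {"offset": [0.9,0,0],"rotation": [0,0,0],"claw": 1}

```text
clock: 3.12
tcp_pos: [0.5238, 0.105, 0.3063]
orientation: [-2.341, -2.093, -0.001]
contact_force: [0.4, 0.0, 0.3]
grip_width: 0.0856
gripper_force: 0.0
```

```bash
cat > go.py <<'E'
from h import *
from scipy.spatial.transform import Rotation as Ro
def show(*targets,o=None):
    o=o or get_obs();R=Ro.from_rotvec(o["orientation"]).as_matrix();p=np.array(o["tcp_pos"])
    print("clk",round(float(o["clock"]),2),"tcp",p.round(4),"toolx yaw",np.degrees(np.arctan2(R[1,0],R[0,0])).round(2),"tz",R[:,2].round(4))
    for t in targets: print(t,"->off",(R.T@(np.array(t)-p)/.15).round(3))
def circ(P,c0,r,lo,hi,cam):
    from scipy.optimize import least_squares
    m=(P[...,2]>lo)&(P[...,2]<hi)&(np.linalg.norm(P[...,:2]-c0,axis=-1)<r+.01)
    q=P[m][:,:2]
    if len(q)<20: print("few",len(q));return
    s=least_squares(lambda c:np.linalg.norm(q-c,axis=1)-r,c0,loss="soft_l1",f_scale=.002)
    print(s.x.round(4),len(q),"res",np.abs(np.linalg.norm(q-s.x,axis=1)-r).mean().round(4))
E
python3 - <<'E'
from car import *;from go import *
f=grab_frame("wrist");save(f,"w2.png");np.savez("w2.npz",**f)
P=cloud(f);cam=-np.array(f["R"]).T@f["t"]
s,c,k=fit(P,f["frame"],"baking",np.array((.4628,.2414,-.12)));print("bak",s.round(4),c,k)
circ(P,(.6005,.3453),.0275,.005,.04,cam);circ(P,(.598,.347),.026,.108,.122,cam)
circ(P,(.6553,.2496),.0235,.02,.08,cam);circ(P,(.5973,.1333),.0225,.088,.1,cam)
show((.599,.346,.2),(.599,.346,.096))
print(get_obs()["joints"])
E
```

```text
bak [ 0.4654  0.2389 -0.1257] 0.0006452786292736269 3247
few 0
few 0
[0.656  0.2471] 1137 res 0.0013
[0.5995 0.1312] 172 res 0.0003
clk 3.17 tcp [0.524  0.1022 0.3061] toolx yaw 83.44 tz [-5.e-04 -2.e-04 -1.e+00]
(0.599, 0.346, 0.2) ->off [1.672 0.311 0.707]
(0.599, 0.346, 0.096) ->off [1.672 0.312 1.4  ]
[ 0.19670319  0.23081435 -0.59429637  1.76671641  0.13867644  1.18646808
 -0.55210939]
```

View pics/w2.png

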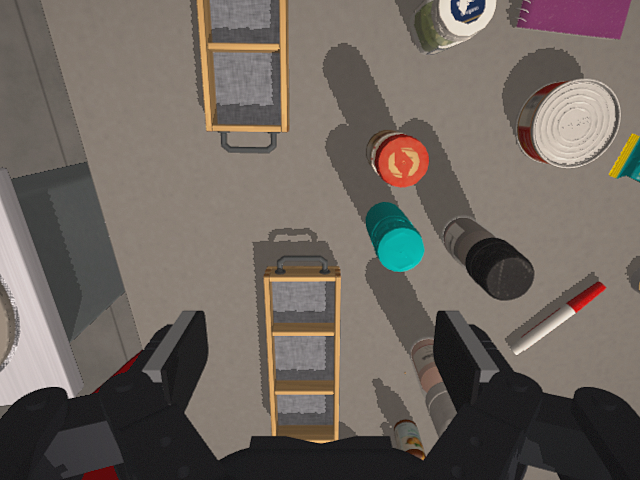

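The wrist view shows the baking carrier at the top (205–288, 0–130), the red jar (400,160) next to turquoise (398,240), and the black grinder (500,265). Wrist and scene agree to about 3 mm.

Call:
drive_tool:
  rows:
    - {"offset": [0.7,0.33,0],"rotation": [0,0,0],"claw": 1}
    - {"offset": [0.7,0.33,0],"rotation": [0,0,0],"claw": 1}
    - {"offset": [0.7,0.33,0],"rotation": [0,0,0],"claw": 1}
    - {"offset": [0.7,0.33,0],"rotation": [0,0,0],"claw": 1}

```text
clock: 3.5
tcp_pos: [0.587, 0.204, 0.3054]
orientation: [-2.342, -2.09, -0.003]
contact_force: [0.1, 0.4, -0.2]
grip_width: 0.0856
gripper_force: 0.0
```

```bash
python3 - <<'E'
from car import *;from go import *
f=grab_frame("wrist");np.savez("w3.npz",**f)
P=cloud(f);cam=-np.array(f["R"]).T@f["t"]
s,c,k=fit(P,f["frame"],"baking",np.array((.4628,.2414,-.12)));print("bak",s.round(4),c,k)
circ(P,(.6005,.3453),.0275,.005,.04,cam);circ(P,(.60,.345),.026,.108,.122,cam);circ(P,(.60,.345),.018,.14,.15,cam)
m=np.linalg.norm(P[...,:2]-(.6,.345),axis=-1)<.02;print("top",np.nanpercentile(P[m][:,2],[50,90,99]))
circ(P,(.6553,.2496),.0235,.02,.08,cam);circ(P,(.5973,.1333),.0225,.088,.1,cam)
show((.601,.344,.2),(.601,.344,.096))
E
```

```text
bak [ 0.4658  0.2392 -0.1254] 0.0013027312393839282 4066
[0.5943 0.3519] 505 res 0.0015
[0.5953 0.3475] 418 res 0.0006
[0.5954 0.3463] 278 res 0.0005
top [0.15413235 0.15863643 0.16685976]
[0.6557 0.249 ] 462 res 0.0011
[0.5995 0.131 ] 231 res 0.0004
clk 3.55 tcp [0.5862 0.2011 0.3053] toolx yaw 83.42 tz [-1.3e-03  5.0e-04 -1.0e+00]
(0.601, 0.344, 0.2) ->off [ 0.957 -0.01   0.702]
(0.601, 0.344, 0.096) ->off [ 0.957 -0.009  1.395]
```

Call:
drive_tool:
  rows:
    - {"offset": [0.97,-0.045,0],"rotation": [0,0,0],"claw": 1}
    - {"offset": [0.97,-0.045,0],"rotation": [0,0,0],"claw": 1}
    - {"offset": [0.97,-0.045,0],"rotation": [0,0,0],"claw": 1}
    - {"offset": [0.97,-0.045,0],"rotation": [0,0,0],"claw": 1}
    - {"offset": [0.97,-0.045,0.6],"rotation": [0,0,0],"claw": 1}
    - {"offset": [0.97,-0.045,0.6],"rotation": [0,0,0],"claw": 1}
    - {"offset": [0.97,-0.045,0.6],"rotation": [0,0,0],"claw": 1}
    - {"offset": [0.97,-0.045,0.6],"rotation": [0,0,0],"claw": 1}

```text
clock: 4.22
tcp_pos: [0.5948, 0.3412, 0.2129]
orientation: [2.348, 2.086, -0.012]
contact_force: [0.0, -1.1, 1.0]
grip_width: 0.0852
gripper_force: 0.0
```

```bash
python3 - <<'E'
from go import *
f=grab_frame("wrist");save(f,"w4.png");P=cloud(f);circ(P,(.596,.347),.026,.108,.122,0);circ(P,(.596,.347),.018,.14,.15,0)
show((.596,.347,.096))
E
```

```text
[0.5951 0.3465] 689 res 0.0005
[0.5955 0.3468] 541 res 0.0004
clk 4.27 tcp [0.5959 0.343  0.2161] toolx yaw 83.26 tz [-0.0012 -0.0025 -1.    ]
(0.596, 0.347, 0.096) ->off [ 0.028 -0.002  0.8  ]
```

View pics/w4.png

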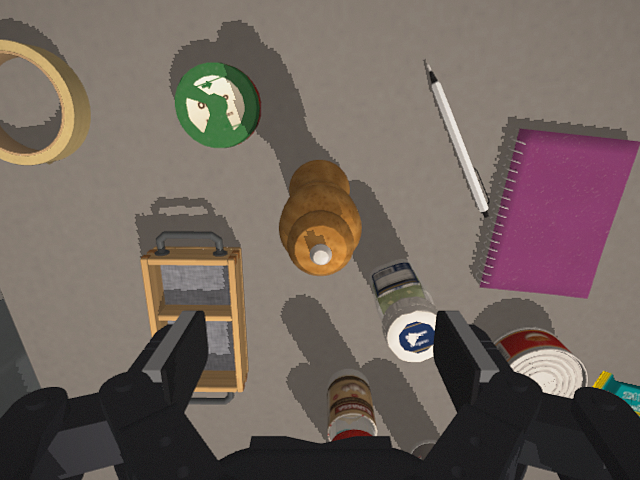

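The mill is centred between the fingers at (320,215). Descending and gripping.

Call:
drive_tool:
  rows:
    - {"offset": [0.02,0,0.4],"rotation": [0,0,0],"claw": 1}
    - {"offset": [0.02,0,0.6],"rotation": [0,0,0],"claw": 1}
    - {"offset": [0.02,0,0.76],"rotation": [0,0,0],"claw": 1}
    - {"offset": [0.02,0,0.8],"rotation": [0,0,0],"claw": 1}
    - {"offset": [0.02,0,0.8],"rotation": [0,0,0],"claw": 1}
    - {"offset": [0.02,0,0.8],"rotation": [0,0,0],"claw": 1}

```text
clock: 4.77
tcp_pos: [0.5974, 0.3497, 0.0997]
orientation: [2.345, 2.089, 0.007]
contact_force: [-0.9, 0.2, 0.4]
grip_width: 0.0854
gripper_force: 0.0
```

Call:
drive_tool:
  rows:
    - {"offset": [0,0,0],"rotation": [0,0,0],"claw": 0.45}
    - {"offset": [0,0,0],"rotation": [0,0,0],"claw": 0.4}
    - {"offset": [0,0,0],"rotation": [0,0,0],"claw": 0.4}
    - {"offset": [0,0,0],"rotation": [0,0,0],"claw": 0.4}
    - {"offset": [0,0,0],"rotation": [0,0,0],"claw": 0.4}
    - {"offset": [0,0,0],"rotation": [0,0,0],"claw": 0.4}
    - {"offset": [0,0,0],"rotation": [0,0,0],"claw": 0.4}
    - {"offset": [0,0,0],"rotation": [0,0,0],"claw": 0.4}
  force: 40

```text
clock: 5.43
tcp_pos: [0.5966, 0.35, 0.099]
orientation: [2.344, 2.09, 0.006]
contact_force: [-2.2, -0.8, 7.2]
grip_width: 0.0481
gripper_force: 41.1
```

```bash
python3 -c "
from go import *
show();o=get_obs();print(o['grip_width'],o['gripper_force'],o['contact_force'])"
```

```text
clk 5.43 tcp [0.5966 0.35   0.099 ] toolx yaw 83.45 tz [ 0.0035  0.002  -1.    ]
0.04814955020098373 41.06285021058284 [-2.16316891 -0.78556291  7.17346982]
```

Call:
drive_tool:
  rows:
    - {"offset": [0,0,-0.05],"rotation": [0,0,0],"claw": 0.4}
    - {"offset": [0,0,-0.15],"rotation": [0,0,0],"claw": 0.4}
    - {"offset": [0,0,-0.35],"rotation": [0,0,0],"claw": 0.4}
    - {"offset": [0,0,-0.6],"rotation": [0,0,0],"claw": 0.4}
    - {"offset": [0,0,-0.85],"rotation": [0,0,0],"claw": 0.4}
    - {"offset": [0,0,-1],"rotation": [0,0,0],"claw": 0.4}
    - {"offset": [0,0,-1],"rotation": [0,0,0],"claw": 0.4}
    - {"offset": [0,0,-1],"rotation": [0,0,0],"claw": 0.4}

```text
clock: 6.1
tcp_pos: [0.5958, 0.3497, 0.2491]
orientation: [2.344, 2.091, 0.006]
contact_force: [-0.4, -0.4, -1.3]
grip_width: 0.0486
gripper_force: 41.9
```

```bash
python3 - <<'E'
from go import *
f=grab_frame("scene");save(f,"s1.png");P=cloud(f);o=get_obs();p=o["tcp_pos"]
m=(np.linalg.norm(P[...,:2]-p[:2],axis=-1)<.05)&(P[...,2]>.08)
q=P[m];print("low z",np.percentile(q[:,2],[0,1,5]))
for a in(.01,.04,.08):circ(P,p[:2],.0275 if a<.03 else .024,p[2]-.096+a-.005,p[2]-.096+a+.005,0)
show((.479,-.111,.26),(.479,-.111,.108))
print(o["grip_width"],o["contact_force"],o["moment"])
cv2.imwrite("pics/s1c.png",f["frame"][160:400,120:440,::-1])
E
```

```text
low z [0.14986984 0.15955079 0.1836047 ]
[0.5936 0.3487] 114 res 0.0012
[0.599  0.3466] 84 res 0.0017
[0.5954 0.3476] 63 res 0.0009
clk 6.15 tcp [0.5951 0.3488 0.2468] toolx yaw 83.47 tz [ 4.e-04 -1.e-04 -1.e+00]
(0.479, -0.111, 0.26) ->off [-3.134 -0.42  -0.088]
(0.479, -0.111, 0.108) ->off [-3.134 -0.421  0.926]
0.048258500125911576 [-0.9375983  -1.02057164 -1.41377329] [-0.02327127 -0.00683481  0.01198353]
```

View pics/s1c.png

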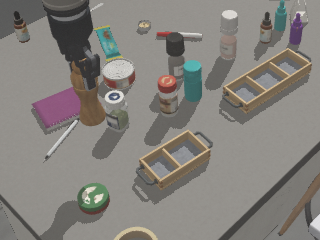

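The mill hangs upright in the gripper at (90,100) with its base at z≈0.15. Carrying it to the dinner carrier.

Call:
drive_tool:
  rows:
    - {"offset": [-0.2,-0.03,0],"rotation": [0,0,0],"claw": 0.4}
    - {"offset": [-0.4,-0.06,-0.05],"rotation": [0,0,0],"claw": 0.4}
    - {"offset": [-0.6,-0.08,-0.05],"rotation": [0,0,0],"claw": 0.4}
    - {"offset": [-0.8,-0.11,-0.05],"rotation": [0,0,0],"claw": 0.4}
    - {"offset": [-1,-0.14,-0.05],"rotation": [0,0,0],"claw": 0.4}

```text
clock: 6.57
tcp_pos: [0.5559, 0.2003, 0.2518]
orientation: [-2.343, -2.09, 0.006]
contact_force: [0.7, -0.4, -1.4]
grip_width: 0.0481
gripper_force: 42.0
```

Call:
drive_tool:
  rows:
    - {"offset": [-0.2,-0.03,0],"rotation": [0,0,0],"claw": 0.4}
    - {"offset": [-0.4,-0.06,0],"rotation": [0,0,0],"claw": 0.4}
    - {"offset": [-0.6,-0.08,0],"rotation": [0,0,0],"claw": 0.4}
    - {"offset": [-0.8,-0.11,0],"rotation": [0,0,0],"claw": 0.4}
    - {"offset": [-1,-0.14,0],"rotation": [0,0,0],"claw": 0.4}

```text
clock: 6.98
tcp_pos: [0.5176, 0.0539, 0.2521]
orientation: [-2.343, -2.09, 0.005]
contact_force: [0.8, -0.3, -1.9]
grip_width: 0.0484
gripper_force: 41.9
```

Call:
drive_tool:
  rows:
    - {"offset": [-0.2,-0.03,0],"rotation": [0,0,0],"claw": 0.4}
    - {"offset": [-0.4,-0.06,0],"rotation": [0,0,0],"claw": 0.4}
    - {"offset": [-0.6,-0.08,0],"rotation": [0,0,0],"claw": 0.4}
    - {"offset": [-0.8,-0.11,0],"rotation": [0,0,0],"claw": 0.4}
    - {"offset": [-1,-0.14,0],"rotation": [0,0,0],"claw": 0.4}
    - {"offset": [-1.0,-0.14,0],"rotation": [0,0,0],"claw": 0.4}
    - {"offset": [-1.0,-0.14,0],"rotation": [0,0,0],"claw": 0.4}
    - {"offset": [-1.0,-0.14,0],"rotation": [0,0,0],"claw": 0.4}

```text
clock: 7.65
tcp_pos: [0.4808, -0.0904, 0.2528]
orientation: [-2.343, -2.09, 0.001]
contact_force: [0.2, 1.2, -1.2]
grip_width: 0.0482
gripper_force: 42.0
```

```bash
python3 - <<'E'
from go import *
o=get_obs();f=grab_frame("scene");P=cloud(f);p=o["tcp_pos"]
for a in(.01,.08):circ(P,p[:2],.0275 if a<.03 else .024,p[2]-.096+a-.005,p[2]-.096+a+.005,0)
show((.478,-.112,.111),o=o)
print(o["grip_width"],o["contact_force"],o["moment"],o["joints"])
E
```

```text
[ 0.4781 -0.0925] 83 res 0.0016
[ 0.4803 -0.0919] 57 res 0.0014
clk 7.65 tcp [ 0.4808 -0.0904  0.2528] toolx yaw 83.47 tz [-2.e-03  9.e-04 -1.e+00]
(0.478, -0.112, 0.111) ->off [-0.146 -0.     0.945]
0.04816154848759618 [ 0.15936397  1.24258119 -1.21052636] [-0.00638363  0.00552342  0.0367689 ] [ 0.52274027  0.18920986 -0.52071365  1.93275097  0.10709189  1.04875218
 -0.15800098]
```

Call:
drive_tool:
  rows:
    - {"offset": [-0.145,0,0],"rotation": [0,0,0],"claw": 0.4}
    - {"offset": [-0.145,0,0.15],"rotation": [0,0,0],"claw": 0.4}
    - {"offset": [-0.145,0,0.35],"rotation": [0,0,0],"claw": 0.4}
    - {"offset": [-0.145,0,0.55],"rotation": [0,0,0],"claw": 0.4}
    - {"offset": [-0.145,0,0.72],"rotation": [0,0,0],"claw": 0.4}
    - {"offset": [-0.145,0,0.82],"rotation": [0,0,0],"claw": 0.4}
    - {"offset": [-0.145,0,0.88],"rotation": [0,0,0],"claw": 0.4}
    - {"offset": [-0.145,0,0.9],"rotation": [0,0,0],"claw": 0.4}
    - {"offset": [-0.145,0,0.91],"rotation": [0,0,0],"claw": 0.4}
    - {"offset": [-0.145,0,0.91],"rotation": [0,0,0],"claw": 0.4}
    - {"offset": [-0.145,0,0.91],"rotation": [0,0,0],"claw": 0.4}

```text
clock: 8.62
tcp_pos: [0.48, -0.1124, 0.1183]
orientation: [2.343, 2.091, 0.002]
contact_force: [0.2, -0.4, -1.8]
grip_width: 0.048
gripper_force: 42.0
```

Call:
drive_tool:
  rows:
    - {"offset": [0,0,0.01],"rotation": [0,0,0],"claw": 0.4}
    - {"offset": [0,0,0.02],"rotation": [0,0,0],"claw": 0.4}
    - {"offset": [0,0,0.03],"rotation": [0,0,0],"claw": 0.4}
    - {"offset": [0,0,0.03],"rotation": [0,0,0],"claw": 0.4}
    - {"offset": [0,0,0.03],"rotation": [0,0,0],"claw": 0.4}

```text
clock: 9.03
tcp_pos: [0.479, -0.1126, 0.1128]
orientation: [-2.344, -2.091, 0.0]
contact_force: [0.4, -1.3, -1.8]
grip_width: 0.0485
gripper_force: 42.0
```

Call:
drive_tool:
  rows:
    - {"offset": [0,0,0.01],"rotation": [0,0,0],"claw": 0.4}
    - {"offset": [0,0,0.015],"rotation": [0,0,0],"claw": 0.4}
    - {"offset": [0,0,0.02],"rotation": [0,0,0],"claw": 0.4}
    - {"offset": [0,0,0.02],"rotation": [0,0,0],"claw": 0.4}
    - {"offset": [0,0,0.02],"rotation": [0,0,0],"claw": 0.4}

```text
clock: 9.45
tcp_pos: [0.4794, -0.1126, 0.111]
orientation: [2.344, 2.091, -0.001]
contact_force: [-4.2, 0.4, 12.5]
grip_width: 0.0483
gripper_force: 43.3
```

Contact with the floor at 12 N. Releasing.

Call:
drive_tool:
  rows:
    - {"offset": [0,0,-0.005],"rotation": [0,0,0],"claw": 0.6}
    - {"offset": [0,0,-0.005],"rotation": [0,0,0],"claw": 0.8}
    - {"offset": [0,0,-0.005],"rotation": [0,0,0],"claw": 1}
    - {"offset": [0,0,-0.005],"rotation": [0,0,0],"claw": 1}
    - {"offset": [0,0,-0.005],"rotation": [0,0,0],"claw": 1}
    - {"offset": [0,0,-0.005],"rotation": [0,0,0],"claw": 1}
    - {"offset": [0,0,-0.2],"rotation": [0,0,0],"claw": 1}
    - {"offset": [0,0,-0.5],"rotation": [0,0,0],"claw": 1}
    - {"offset": [0,0,-0.8],"rotation": [0,0,0],"claw": 1}
    - {"offset": [0,0,-1],"rotation": [0,0,0],"claw": 1}
    - {"offset": [0,0,-1],"rotation": [0,0,0],"claw": 1}
    - {"offset": [0,0,-1],"rotation": [0,0,0],"claw": 1}

```text
clock: 10.45
tcp_pos: [0.4805, -0.1127, 0.2621]
orientation: [2.341, 2.088, 0.004]
contact_force: [0.3, -0.2, -0.7]
grip_width: 0.0856
gripper_force: 0.0
```

```bash
python3 - <<'E'
from go import *
f=grab_frame("scene");P=cloud(f)
for a in(.05,.127,.15):circ(P,(.479,-.114),{.05:.026,.127:.026,.15:.018}[a],a-.006,a+.006,0)
circ(P,(.6383,-.1355),.024,.02,.085,0);circ(P,(.6033,-.2584),.0165,.015,.06,0)
m=np.linalg.norm(P[...,:2]-(.478,-.112),axis=-1)<.02;print("top",np.nanmax(P[m][:,2]))
show((.6405,-.138,.26))
E
```

```text
[ 0.4809 -0.1199] 70 res 0.002
[ 0.4775 -0.1152] 84 res 0.0014
[ 0.4776 -0.115 ] 39 res 0.0014
[ 0.6381 -0.1352] 336 res 0.002
[ 0.6039 -0.2587] 107 res 0.0018
top 0.3779075074348173
clk 10.5 tcp [ 0.4791 -0.1127  0.2601] toolx yaw 83.45 tz [ 1.e-03 -7.e-04 -1.e+00]
(0.6405, -0.138, 0.26) ->off [-0.045  1.088  0.002]
```

Call:
drive_tool:
  rows:
    - {"offset": [-0.3,0.3,0],"rotation": [0,0,0],"claw": 1}
    - {"offset": [-0.3,0.6,0],"rotation": [0,0,0],"claw": 1}
    - {"offset": [-0.3,0.9,0],"rotation": [0,0,0],"claw": 1}
    - {"offset": [-0.3,1,0],"rotation": [0,0,0],"claw": 1}
    - {"offset": [-0.3,1,0],"rotation": [0,0,0],"claw": 1}
    - {"offset": [-0.3,1,0],"rotation": [0,0,0],"claw": 1}

```text
clock: 11.0
tcp_pos: [0.6232, -0.1738, 0.256]
orientation: [-2.34, -2.089, 0.003]
contact_force: [-0.9, 0.4, -0.9]
grip_width: 0.0856
gripper_force: 0.0
```

```bash
python3 - <<'E'
from go import *
f=grab_frame("wrist");P=cloud(f);save(f,"w5.png")
circ(P,(.6405,-.138),.0235,.108,.138,0);circ(P,(.6405,-.138),.024,.02,.085,0)
m=np.linalg.norm(P[...,:2]-(.6405,-.138),axis=-1)<.02;print("top",np.nanpercentile(P[m][:,2],[50,95]))
show((.6405,-.138,.26),(.6405,-.138,.09))
E
```

```text
[ 0.6377 -0.1372] 261 res 0.0003
[ 0.6382 -0.1358] 227 res 0.0005
top [0.14285642 0.14408495]
clk 11.05 tcp [ 0.6221 -0.1737  0.2568] toolx yaw 83.51 tz [-0.0047  0.0018 -1.    ]
(0.6405, -0.138, 0.26) ->off [ 0.25   0.095 -0.022]
(0.6405, -0.138, 0.09) ->off [0.249 0.1   1.112]
```

View pics/w5.png

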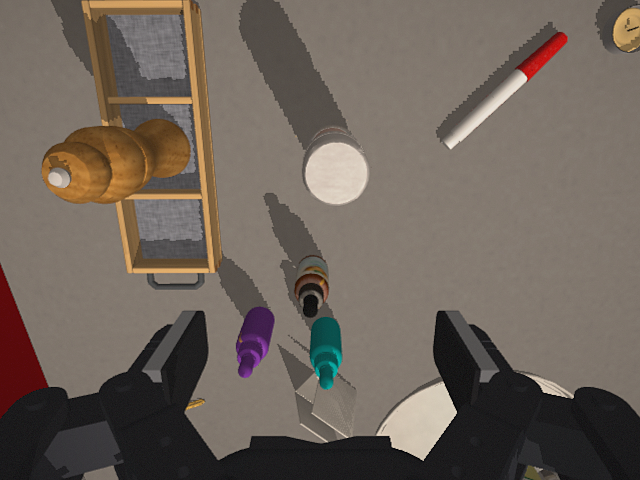

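Salt grinder at (335,170), mill standing in the middle place. Grasping the salt grinder.

Call:
drive_tool:
  rows:
    - {"offset": [0.255,0.075,0],"rotation": [0,0,0],"claw": 1}
    - {"offset": [0.255,0.075,0.2],"rotation": [0,0,0],"claw": 1}
    - {"offset": [0.255,0.075,0.45],"rotation": [0,0,0],"claw": 1}
    - {"offset": [0.255,0.075,0.7],"rotation": [0,0,0],"claw": 1}
    - {"offset": [0.255,0.075,0.9],"rotation": [0,0,0],"claw": 1}
    - {"offset": [0.255,0.075,1],"rotation": [0,0,0],"claw": 1}
    - {"offset": [0.255,0.075,1],"rotation": [0,0,0],"claw": 1}

```text
clock: 11.63
tcp_pos: [0.6337, -0.1372, 0.1051]
orientation: [-2.339, -2.087, 0.01]
contact_force: [0.2, 0.0, -1.1]
grip_width: 0.0854
gripper_force: 0.0
```

Call:
drive_tool:
  rows:
    - {"offset": [0,0,0.14],"rotation": [0,0,0],"claw": 1}
    - {"offset": [0,0,0.14],"rotation": [0,0,0],"claw": 1}
    - {"offset": [0,0,0.14],"rotation": [0,0,0],"claw": 0.4}
    - {"offset": [0,0,0.14],"rotation": [0,0,0],"claw": 0.4}
    - {"offset": [0,0,0.14],"rotation": [0,0,0],"claw": 0.4}
    - {"offset": [0,0,0.14],"rotation": [0,0,0],"claw": 0.4}
    - {"offset": [0,0,0.14],"rotation": [0,0,0],"claw": 0.4}
    - {"offset": [0,0,0.14],"rotation": [0,0,0],"claw": 0.4}
    - {"offset": [0,0,0.14],"rotation": [0,0,0],"claw": 0.4}
    - {"offset": [0,0,0.14],"rotation": [0,0,0],"claw": 0.4}

```text
clock: 12.47
tcp_pos: [0.639, -0.1377, 0.0907]
orientation: [2.344, 2.09, 0.001]
contact_force: [-3.3, -0.9, 5.5]
grip_width: 0.0466
gripper_force: 40.1
```

```bash
python3 - <<'E'
from go import *
show((.470,-.194,.26));print(get_obs()["contact_force"],get_obs()["grip_width"])
E
```

```text
clk 12.47 tcp [ 0.639  -0.1377  0.0907] toolx yaw 83.46 tz [ 1.4e-03 -7.0e-04 -1.0e+00]
(0.47, -0.194, 0.26) ->off [-0.502 -1.075 -1.13 ]
[-3.29615764 -0.86936417  5.54625805] 0.046611689360727154
```

Call:
drive_tool:
  rows:
    - {"offset": [0,0,-0.05],"rotation": [0,0,0],"claw": 0.4}
    - {"offset": [0,0,-0.2],"rotation": [0,0,0],"claw": 0.4}
    - {"offset": [0,0,-0.4],"rotation": [0,0,0],"claw": 0.4}
    - {"offset": [-0.1,-0.2,-0.6],"rotation": [0,0,0],"claw": 0.4}
    - {"offset": [-0.2,-0.4,-0.7],"rotation": [0,0,0],"claw": 0.4}
    - {"offset": [-0.3,-0.6,-0.7],"rotation": [0,0,0],"claw": 0.4}
    - {"offset": [-0.4,-0.8,-0.7],"rotation": [0,0,0],"claw": 0.4}
    - {"offset": [-0.5,-1,-0.7],"rotation": [0,0,0],"claw": 0.4}
    - {"offset": [-0.5,-1,-0.7],"rotation": [0,0,0],"claw": 0.4}
    - {"offset": [-0.5,-1,-0.7],"rotation": [0,0,0],"claw": 0.4}
    - {"offset": [-0.5,-1,-0.7],"rotation": [0,0,0],"claw": 0.4}

```text
clock: 13.38
tcp_pos: [0.4815, -0.195, 0.1947]
orientation: [2.344, 2.09, 0.001]
contact_force: [0.8, 0.3, -2.4]
grip_width: 0.0466
gripper_force: 42.6
```

```bash
python3 - <<'E'
from car import *;from go import *
o=get_obs();show((.4692,-.193,.103));print(o["contact_force"],o["grip_width"])
f=grab_frame("wrist");save(f,"w6.png");P=cloud(f)
s,c,k=fit(P,f["frame"],"dinner",np.array((.478,-.1135,-.11)));print(s.round(4),c,k,local(s,-.08))
f=grab_frame("scene");P=cloud(f);p=o["tcp_pos"];circ(P,p[:2],.024,p[2]-.085,p[2]-.01,0)
E
```

```text
clk 13.38 tcp [ 0.4815 -0.195   0.1947] toolx yaw 83.46 tz [ 1.7e-03 -4.0e-04 -1.0e+00]
(0.4692, -0.193, 0.103) ->off [ 0.004 -0.084  0.611]
[ 0.81720485  0.32444403 -2.44473062] 0.04662995375041815
[ 0.4787 -0.1143 -0.1085] 0.00017892977552523987 6542 (np.float64(0.4700251243867142), np.float64(-0.19383705551907193))
[ 0.4818 -0.1918] 469 res 0.0018
```

View pics/w6.png

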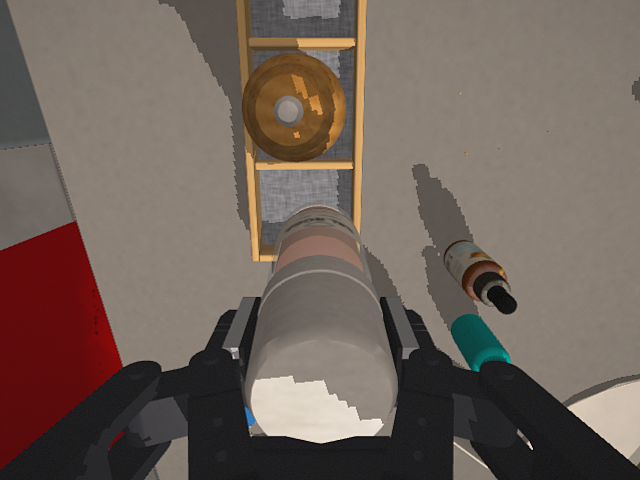

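The salt grinder hangs straight, with the end place just ahead at (305,215) and the mill upright at (290,110). Lowering it.

Call:
drive_tool:
  rows:
    - {"offset": [0,-0.078,0],"rotation": [0,0,0],"claw": 0.4}
    - {"offset": [0,-0.078,0.1],"rotation": [0,0,0],"claw": 0.4}
    - {"offset": [0,-0.078,0.25],"rotation": [0,0,0],"claw": 0.4}
    - {"offset": [0,-0.078,0.4],"rotation": [0,0,0],"claw": 0.4}
    - {"offset": [0,-0.078,0.5],"rotation": [0,0,0],"claw": 0.4}
    - {"offset": [0,-0.078,0.55],"rotation": [0,0,0],"claw": 0.4}
    - {"offset": [0,-0.078,0.58],"rotation": [0,0,0],"claw": 0.4}
    - {"offset": [0,-0.078,0.59],"rotation": [0,0,0],"claw": 0.4}
    - {"offset": [0,-0.078,0.59],"rotation": [0,0,0],"claw": 0.4}
    - {"offset": [0,-0.078,0.59],"rotation": [0,0,0],"claw": 0.4}

```text
clock: 14.32
tcp_pos: [0.4701, -0.1938, 0.1062]
orientation: [2.343, 2.09, 0.001]
contact_force: [-1.5, -0.3, -2.1]
grip_width: 0.0464
gripper_force: 42.6
```

Call:
drive_tool:
  rows:
    - {"offset": [0,0,0.01],"rotation": [0,0,0],"claw": 0.4}
    - {"offset": [0,0,0.015],"rotation": [0,0,0],"claw": 0.4}
    - {"offset": [0,0,0.02],"rotation": [0,0,0],"claw": 0.4}
    - {"offset": [0,0,0.02],"rotation": [0,0,0],"claw": 0.4}
    - {"offset": [0,0,0.02],"rotation": [0,0,0],"claw": 0.4}

```text
clock: 14.73
tcp_pos: [0.4696, -0.1939, 0.1028]
orientation: [2.344, 2.091, 0.0]
contact_force: [-1.0, 0.4, 2.5]
grip_width: 0.0467
gripper_force: 43.0
```

Call:
drive_tool:
  rows:
    - {"offset": [0,0,0.005],"rotation": [0,0,0],"claw": 0.6}
    - {"offset": [0,0,0.005],"rotation": [0,0,0],"claw": 0.8}
    - {"offset": [0,0,0],"rotation": [0,0,0],"claw": 1}
    - {"offset": [0,0,0],"rotation": [0,0,0],"claw": 1}
    - {"offset": [0,0,0],"rotation": [0,0,0],"claw": 1}
    - {"offset": [0,0,-0.2],"rotation": [0,0,0],"claw": 1}
    - {"offset": [0,0,-0.45],"rotation": [0,0,0],"claw": 1}
    - {"offset": [0,0,-0.7],"rotation": [0,0,0],"claw": 1}
    - {"offset": [0,0,-1],"rotation": [0,0,0],"claw": 1}
    - {"offset": [0.3,0.3,-1],"rotation": [0,0,0],"claw": 1}
    - {"offset": [0.6,0.6,-1],"rotation": [0,0,0],"claw": 1}
    - {"offset": [1,0.8,-1],"rotation": [0,0,0],"claw": 1}
    - {"offset": [1,0.8,-1],"rotation": [0,0,0],"claw": 1}

```text
clock: 15.82
tcp_pos: [0.5898, -0.0778, 0.2526]
orientation: [2.346, 2.088, 0.001]
contact_force: [0.5, -0.5, -0.6]
grip_width: 0.0854
gripper_force: 0.0
```

Call:
drive_tool:
  rows:
    - {"offset": [0.25,0,0],"rotation": [0,0,0],"claw": 1}
    - {"offset": [0.5,0,0],"rotation": [0,0,0],"claw": 1}
    - {"offset": [0.75,0,0],"rotation": [0,0,0],"claw": 1}
    - {"offset": [1,0,0],"rotation": [0,0,0],"claw": 1}
    - {"offset": [1,0,0],"rotation": [0,0,0],"claw": 1}
    - {"offset": [1,0,0],"rotation": [0,0,0],"claw": 1}

```text
clock: 16.32
tcp_pos: [0.6052, 0.0741, 0.2522]
orientation: [-2.338, -2.097, -0.001]
contact_force: [-0.2, -0.8, -0.2]
grip_width: 0.0854
gripper_force: 0.0
```

```bash
python3 - <<'E'
from go import *
f=grab_frame("wrist");P=cloud(f);circ(P,(.656,.2485),.0235,.02,.07,0)
show((.656,.2485,.26));print(get_obs()["joints"])
f=grab_frame("scene");save(f,"s2.png");P=cloud(f);circ(P,(.470,-.194),.0235,.03,.1,0);circ(P,(.470,-.194),.0235,.118,.15,0);circ(P,(.478,-.114),.018,.144,.156,0)
cv2.imwrite("pics/s2c.png",f["frame"][120:400,120:500,::-1])
E
```

```text
[0.6548 0.2461] 607 res 0.0008
clk 16.37 tcp [0.6054 0.0713 0.252 ] toolx yaw 83.58 tz [-3.e-04 -2.e-04 -1.e+00]
(0.656, 0.2485, 0.26) ->off [ 1.212  0.203 -0.054]
[ 0.21445547  0.4104414  -0.57465593  1.66444565  0.24131166  1.13860707
 -0.53625688]
[ 0.4681 -0.191 ] 381 res 0.0019
[ 0.4683 -0.192 ] 187 res 0.0016
[ 0.4773 -0.1151] 43 res 0.0019
```

View pics/s2c.png

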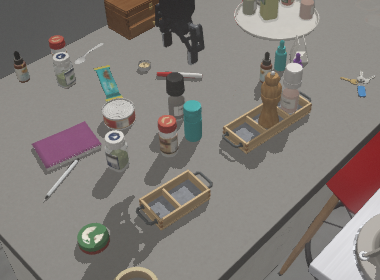

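Salt grinder and mill both stand in the carrier, at (292,85) and (270,100). Now the herb jar at (115,150).

Call:
drive_tool:
  rows:
    - {"offset": [0.25,0.2,0],"rotation": [0,0,0],"claw": 1}
    - {"offset": [0.5,0.2,0],"rotation": [0,0,0],"claw": 1}
    - {"offset": [0.75,0.2,0],"rotation": [0,0,0],"claw": 1}
    - {"offset": [1,0.2,0],"rotation": [0,0,0],"claw": 1}
    - {"offset": [1,0.2,0],"rotation": [0,0,0],"claw": 1}
    - {"offset": [1,0.2,0],"rotation": [0,0,0],"claw": 1}

```text
clock: 16.92
tcp_pos: [0.6521, 0.2176, 0.2518]
orientation: [-2.341, -2.093, 0.0]
contact_force: [0.7, -0.4, -0.4]
grip_width: 0.0854
gripper_force: 0.0
```

```bash
python3 - <<'E'
from go import *
f=grab_frame("wrist");P=cloud(f);circ(P,(.6548,.247),.0235,.02,.07,0)
m=np.linalg.norm(P[...,:2]-(.655,.247),axis=-1)<.018;print("top",np.nanpercentile(P[m][:,2],[50,95]))
show((.655,.2475,.26),(.655,.2475,.046))
E
```

```text
[0.6574 0.2496] 252 res 0.0012
top [0.09930365 0.10051826]
clk 16.97 tcp [0.6528 0.2148 0.2517] toolx yaw 83.41 tz [-4.0e-04 -1.2e-03 -1.0e+00]
(0.655, 0.2475, 0.26) ->off [ 0.218 -0.01  -0.056]
(0.655, 0.2475, 0.046) ->off [ 0.22  -0.01   1.371]
```

Call:
drive_tool:
  rows:
    - {"offset": [0.22,0,0],"rotation": [0,0,0],"claw": 1}
    - {"offset": [0.22,0,0.25],"rotation": [0,0,0],"claw": 1}
    - {"offset": [0.22,0,0.5],"rotation": [0,0,0],"claw": 1}
    - {"offset": [0.22,0,0.75],"rotation": [0,0,0],"claw": 1}
    - {"offset": [0.22,0,0.9],"rotation": [0,0,0],"claw": 1}
    - {"offset": [0.22,0,0.9],"rotation": [0,0,0],"claw": 1}
    - {"offset": [0.22,0,0.9],"rotation": [0,0,0],"claw": 1}

```text
clock: 17.55
tcp_pos: [0.6565, 0.2456, 0.1163]
orientation: [2.348, 2.087, -0.005]
contact_force: [1.1, 0.5, 1.1]
grip_width: 0.0856
gripper_force: 0.0
```

Call:
drive_tool:
  rows:
    - {"offset": [0,0,0.2],"rotation": [0,0,0],"claw": 1}
    - {"offset": [0,0,0.4],"rotation": [0,0,0],"claw": 1}
    - {"offset": [0,0,0.45],"rotation": [0,0,0],"claw": 1}
    - {"offset": [0,0,0.45],"rotation": [0,0,0],"claw": 1}
    - {"offset": [0,0,0.45],"rotation": [0,0,0],"claw": 0.4}
    - {"offset": [0,0,0.45],"rotation": [0,0,0],"claw": 0.4}
    - {"offset": [0,0,0.45],"rotation": [0,0,0],"claw": 0.4}
    - {"offset": [0,0,0.45],"rotation": [0,0,0],"claw": 0.4}
    - {"offset": [0,0,0.45],"rotation": [0,0,0],"claw": 0.4}
    - {"offset": [0,0,0.45],"rotation": [0,0,0],"claw": 0.4}
    - {"offset": [0,0,0.45],"rotation": [0,0,0],"claw": 0.4}
    - {"offset": [0,0,0.45],"rotation": [0,0,0],"claw": 0.4}

```text
clock: 18.55
tcp_pos: [0.6576, 0.2499, 0.0525]
orientation: [2.343, 2.09, 0.006]
contact_force: [-1.5, -0.4, 6.6]
grip_width: 0.0489
gripper_force: 40.9
```

```bash
python3 - <<'E'
from go import *
show((.4874,-.0348,.2));print(get_obs()["contact_force"],get_obs()["grip_width"])
E
```

```text
clk 18.55 tcp [0.6576 0.2499 0.0525] toolx yaw 83.47 tz [ 0.0036  0.0014 -1.    ]
(0.4874, -0.0348, 0.2) ->off [-2.013 -0.908 -0.99 ]
[-1.46031226 -0.36104616  6.57592959] 0.048928503328316726
```

Call:
drive_tool:
  rows:
    - {"offset": [0,0,-0.05],"rotation": [0,0,0],"claw": 0.4}
    - {"offset": [0,0,-0.2],"rotation": [0,0,0],"claw": 0.4}
    - {"offset": [0,0,-0.45],"rotation": [0,0,0],"claw": 0.4}
    - {"offset": [0,0,-0.7],"rotation": [0,0,0],"claw": 0.4}
    - {"offset": [0,0,-0.95],"rotation": [0,0,0],"claw": 0.4}
    - {"offset": [0,0,-1],"rotation": [0,0,0],"claw": 0.4}
    - {"offset": [-0.25,-0.2,-1],"rotation": [0,0,0],"claw": 0.4}
    - {"offset": [-0.5,-0.4,-1],"rotation": [0,0,0],"claw": 0.4}
    - {"offset": [-0.75,-0.6,-1],"rotation": [0,0,0],"claw": 0.4}
    - {"offset": [-1,-0.8,-1],"rotation": [0,0,0],"claw": 0.4}
    - {"offset": [-1,-0.9,-1],"rotation": [0,0,0],"claw": 0.4}

```text
clock: 19.47
tcp_pos: [0.504, 0.1114, 0.1997]
orientation: [2.347, 2.085, -0.002]
contact_force: [0.0, -0.3, -0.7]
grip_width: 0.0489
gripper_force: 41.9
```

Call:
drive_tool:
  rows:
    - {"offset": [-0.25,0,0],"rotation": [0,0,0],"claw": 0.4}
    - {"offset": [-0.5,0,0],"rotation": [0,0,0],"claw": 0.4}
    - {"offset": [-0.75,0,0],"rotation": [0,0,0],"claw": 0.4}
    - {"offset": [-0.95,0,0],"rotation": [0,0,0],"claw": 0.4}
    - {"offset": [-0.98,0,0],"rotation": [0,0,0],"claw": 0.4}
    - {"offset": [-0.98,0,0],"rotation": [0,0,0],"claw": 0.4}
    - {"offset": [-0.98,0,0],"rotation": [0,0,0],"claw": 0.4}

```text
clock: 20.05
tcp_pos: [0.4885, -0.03, 0.2002]
orientation: [2.344, 2.091, 0.001]
contact_force: [-0.5, 0.4, -1.4]
grip_width: 0.049
gripper_force: 42.0
```

```bash
python3 - <<'E'
from go import *
o=get_obs();show((.4874,-.0348,.0645));print(o["contact_force"],o["grip_width"])
f=grab_frame("scene");P=cloud(f);p=o["tcp_pos"];circ(P,p[:2],.0235,p[2]-.045,p[2]-.005,0)
E
```

```text
clk 20.05 tcp [ 0.4885 -0.03    0.2002] toolx yaw 83.47 tz [ 9.e-04  3.e-04 -1.e+00]
(0.4874, -0.0348, 0.0645) ->off [-0.033 -0.004  0.905]
[-0.5463104   0.39095759 -1.37086722] 0.048992541118851984
[ 0.4866 -0.0292] 262 res 0.0016
```

Call:
drive_tool:
  rows:
    - {"offset": [-0.02,0,0.1],"rotation": [0,0,0],"claw": 0.4}
    - {"offset": [-0.02,0,0.25],"rotation": [0,0,0],"claw": 0.4}
    - {"offset": [-0.02,0,0.45],"rotation": [0,0,0],"claw": 0.4}
    - {"offset": [-0.02,0,0.6],"rotation": [0,0,0],"claw": 0.4}
    - {"offset": [-0.02,0,0.75],"rotation": [0,0,0],"claw": 0.4}
    - {"offset": [-0.02,0,0.83],"rotation": [0,0,0],"claw": 0.4}
    - {"offset": [-0.02,0,0.86],"rotation": [0,0,0],"claw": 0.4}
    - {"offset": [-0.02,0,0.88],"rotation": [0,0,0],"claw": 0.4}
    - {"offset": [-0.02,0,0.88],"rotation": [0,0,0],"claw": 0.4}
    - {"offset": [-0.02,0,0.88],"rotation": [0,0,0],"claw": 0.4}

```text
clock: 20.93
tcp_pos: [0.4889, -0.0333, 0.0686]
orientation: [2.343, 2.091, 0.002]
contact_force: [-0.6, 0.4, 0.2]
grip_width: 0.0489
gripper_force: 42.0
```

Call:
drive_tool:
  rows:
    - {"offset": [0,0,0.01],"rotation": [0,0,0],"claw": 0.4}
    - {"offset": [0,0,0.02],"rotation": [0,0,0],"claw": 0.4}
    - {"offset": [0,0,0.025],"rotation": [0,0,0],"claw": 0.4}
    - {"offset": [0,0,0.025],"rotation": [0,0,0],"claw": 0.4}
    - {"offset": [0,0,0.025],"rotation": [0,0,0],"claw": 0.4}

```text
clock: 21.35
tcp_pos: [0.4884, -0.0338, 0.0645]
orientation: [2.344, 2.09, 0.001]
contact_force: [-1.4, -0.1, 5.8]
grip_width: 0.0489
gripper_force: 42.6
```

Call:
drive_tool:
  rows:
    - {"offset": [0,0,0],"rotation": [0,0,0],"claw": 0.6}
    - {"offset": [0,0,0],"rotation": [0,0,0],"claw": 0.8}
    - {"offset": [0,0,0],"rotation": [0,0,0],"claw": 1}
    - {"offset": [0,0,0],"rotation": [0,0,0],"claw": 1}
    - {"offset": [0,0,0],"rotation": [0,0,0],"claw": 1}
    - {"offset": [0,0,-0.2],"rotation": [0,0,0],"claw": 1}
    - {"offset": [0,0,-0.45],"rotation": [0,0,0],"claw": 1}
    - {"offset": [0,0,-0.7],"rotation": [0,0,0],"claw": 1}
    - {"offset": [0,0,-1],"rotation": [0,0,0],"claw": 1}
    - {"offset": [0.3,0.3,-1],"rotation": [0,0,0],"claw": 1}
    - {"offset": [0.6,0.6,-1],"rotation": [0,0,0],"claw": 1}
    - {"offset": [0.9,0.6,-1],"rotation": [0,0,0],"claw": 1}
    - {"offset": [0.9,0.6,-1],"rotation": [0,0,0],"claw": 1}
    - {"offset": [0.9,0.6,-1],"rotation": [0,0,0],"claw": 1}

```text
clock: 22.52
tcp_pos: [0.5947, 0.0999, 0.2145]
orientation: [-2.332, -2.1, -0.01]
contact_force: [-0.2, 1.3, 0.8]
grip_width: 0.0855
gripper_force: 0.0
```

```bash
python3 - <<'E'
from go import *
f=grab_frame("wrist");P=cloud(f);circ(P,(.5995,.131),.0225,.088,.1,0);circ(P,(.5995,.131),.021,.02,.08,0)
m=np.linalg.norm(P[...,:2]-(.5995,.131),axis=-1)<.018;print("top",np.nanpercentile(P[m][:,2],[50,95]))
show((.5995,.131,.24),(.5995,.131,.05))
f=grab_frame("scene");P=cloud(f);circ(P,(.4865,-.032),.0235,.03,.1,0)
E
```

```text
[0.5993 0.131 ] 191 res 0.0003
[0.5995 0.1331] 308 res 0.0003
top [0.10758302 0.1087671 ]
clk 22.57 tcp [0.5934 0.0959 0.2139] toolx yaw 83.88 tz [ 4.0e-04  3.6e-03 -1.0e+00]
(0.5995, 0.131, 0.24) ->off [ 0.238  0.016 -0.173]
(0.5995, 0.131, 0.05) ->off [0.233 0.016 1.093]
[ 0.4862 -0.0337] 420 res 0.0019
```

Call:
drive_tool:
  rows:
    - {"offset": [0.24,0.016,0],"rotation": [0,0,0],"claw": 1}
    - {"offset": [0.24,0.016,0.2],"rotation": [0,0,0],"claw": 1}
    - {"offset": [0.24,0.016,0.4],"rotation": [0,0,0],"claw": 1}
    - {"offset": [0.24,0.016,0.5],"rotation": [0,0,0],"claw": 1}
    - {"offset": [0.24,0.016,0.5],"rotation": [0,0,0],"claw": 1}

```text
clock: 23.03
tcp_pos: [0.5962, 0.1226, 0.1348]
orientation: [-2.344, -2.088, 0.012]
contact_force: [-0.1, 0.1, -0.5]
grip_width: 0.0858
gripper_force: 0.0
```

Call:
drive_tool:
  rows:
    - {"offset": [0,0,0.25],"rotation": [0,0,0],"claw": 1}
    - {"offset": [0,0,0.5],"rotation": [0,0,0],"claw": 1}
    - {"offset": [0,0,0.59],"rotation": [0,0,0],"claw": 1}
    - {"offset": [0,0,0.59],"rotation": [0,0,0],"claw": 1}
    - {"offset": [0,0,0.59],"rotation": [0,0,0],"claw": 0.35}
    - {"offset": [0,0,0.59],"rotation": [0,0,0],"claw": 0.35}
    - {"offset": [0,0,0.59],"rotation": [0,0,0],"claw": 0.35}
    - {"offset": [0,0,0.59],"rotation": [0,0,0],"claw": 0.35}
    - {"offset": [0,0,0.59],"rotation": [0,0,0],"claw": 0.35}
    - {"offset": [0,0,0.59],"rotation": [0,0,0],"claw": 0.35}
    - {"offset": [0,0,0.59],"rotation": [0,0,0],"claw": 0.35}
    - {"offset": [0,0,0.59],"rotation": [0,0,0],"claw": 0.35}

```text
clock: 24.03
tcp_pos: [0.6003, 0.1263, 0.0526]
orientation: [2.343, 2.09, 0.004]
contact_force: [-3.1, -0.6, 5.9]
grip_width: 0.0431
gripper_force: 31.1
```

```bash
python3 - <<'E'
from car import local
from go import *
s=(.4656,.239,-.1256);print(local(s,-.029),local(s,.038))
show((*local(s,-.029),.2));print(get_obs()["contact_force"],get_obs()["grip_width"])
E
```

```text
(np.float64(0.46196716914425656), np.float64(0.21022844216985187)) (np.float64(0.470360261121319), np.float64(0.276700661984332))
clk 24.03 tcp [0.6003 0.1263 0.0526] toolx yaw 83.47 tz [ 2.8e-03  5.0e-04 -1.0e+00]
(np.float64(0.46196716914425656), np.float64(0.21022844216985187), 0.2) ->off [ 0.452 -0.977 -0.985]
[-3.07985094 -0.60152464  5.88920647] 0.0431079665151614
```

Call:
drive_tool:
  rows:
    - {"offset": [0,0,0],"rotation": [0,0,0],"claw": 0.35}
    - {"offset": [0,0,-0.05],"rotation": [0,0,0],"claw": 0.35}
    - {"offset": [0,0,-0.2],"rotation": [0,0,0],"claw": 0.35}
    - {"offset": [0,0,-0.45],"rotation": [0,0,0],"claw": 0.35}
    - {"offset": [0,0,-0.65],"rotation": [0,0,0],"claw": 0.35}
    - {"offset": [0,0,-0.75],"rotation": [0,0,0],"claw": 0.35}
    - {"offset": [0.1,-0.2,-0.75],"rotation": [0,0,0],"claw": 0.35}
    - {"offset": [0.2,-0.45,-0.75],"rotation": [0,0,0],"claw": 0.35}
    - {"offset": [0.3,-0.7,-0.75],"rotation": [0,0,0],"claw": 0.35}
    - {"offset": [0.4,-0.9,-0.75],"rotation": [0,0,0],"claw": 0.35}
    - {"offset": [0.42,-0.97,-0.75],"rotation": [0,0,0],"claw": 0.35}
    - {"offset": [0.42,-0.97,-0.75],"rotation": [0,0,0],"claw": 0.35}
    - {"offset": [0.42,-0.97,-0.75],"rotation": [0,0,0],"claw": 0.35}

```text
clock: 25.12
tcp_pos: [0.4623, 0.2049, 0.1638]
orientation: [2.342, 2.091, 0.002]
contact_force: [0.3, 0.5, -0.8]
grip_width: 0.0432
gripper_force: 34.8
```

```bash
python3 - <<'E'
from car import *;from go import *
o=get_obs();show((.462,.2045,.0646));print(o["contact_force"],o["grip_width"],o["gripper_force"])
f=grab_frame("wrist");save(f,"w7.png");P=cloud(f)
s,c,k=fit(P,f["frame"],"baking",np.array((.4656,.239,-.126)));print(s.round(4),c,k)
f=grab_frame("scene");P=cloud(f);p=o["tcp_pos"];circ(P,p[:2],.021,p[2]-.04,p[2]-.005,0)
E
```

```text
clk 25.12 tcp [0.4623 0.2049 0.1638] toolx yaw 83.52 tz [ 1.8e-03 -2.0e-04 -1.0e+00]
(0.462, 0.2045, 0.0646) ->off [-0.003 -0.003  0.662]
[ 0.25829096  0.52857483 -0.79057025] 0.043200904856376995 34.75573818432167
[ 0.4649  0.239  -0.1248] 0.00018367529573917128 6577
[0.4617 0.2117] 228 res 0.001
```

View pics/w7.png

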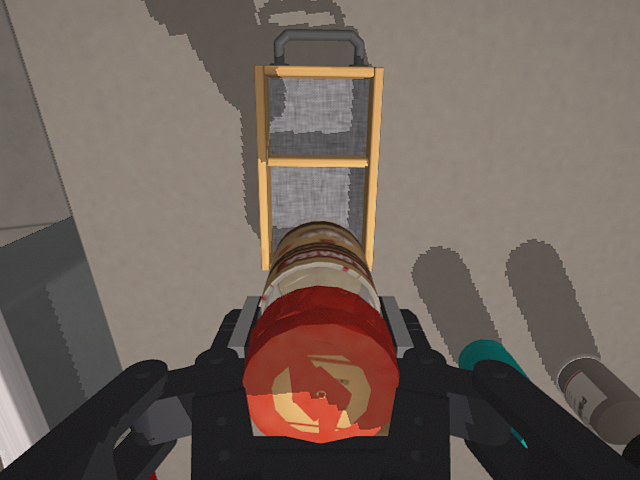

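The red jar hangs straight over the wide place; the divider is at row 162 and the narrow place beyond it. Lowering.

Call:
drive_tool:
  rows:
    - {"offset": [0,-0.01,0.1],"rotation": [0,0,0],"claw": 0.35}
    - {"offset": [0,-0.01,0.25],"rotation": [0,0,0],"claw": 0.35}
    - {"offset": [0,-0.01,0.4],"rotation": [0,0,0],"claw": 0.35}
    - {"offset": [0,-0.01,0.53],"rotation": [0,0,0],"claw": 0.35}
    - {"offset": [0,-0.01,0.6],"rotation": [0,0,0],"claw": 0.35}
    - {"offset": [0,-0.01,0.63],"rotation": [0,0,0],"claw": 0.35}
    - {"offset": [0,-0.01,0.64],"rotation": [0,0,0],"claw": 0.35}
    - {"offset": [0,-0.01,0.64],"rotation": [0,0,0],"claw": 0.35}
    - {"offset": [0,-0.01,0.64],"rotation": [0,0,0],"claw": 0.35}

```text
clock: 25.97
tcp_pos: [0.4612, 0.2053, 0.0678]
orientation: [2.345, 2.09, 0.002]
contact_force: [0.7, 0.4, -1.6]
grip_width: 0.0434
gripper_force: 34.8
```

Call:
drive_tool:
  rows:
    - {"offset": [0,0,0.01],"rotation": [0,0,0],"claw": 0.35}
    - {"offset": [0,0,0.02],"rotation": [0,0,0],"claw": 0.35}
    - {"offset": [0,0,0.025],"rotation": [0,0,0],"claw": 0.35}
    - {"offset": [0,0,0.025],"rotation": [0,0,0],"claw": 0.35}
    - {"offset": [0,0,0.025],"rotation": [0,0,0],"claw": 0.35}

```text
clock: 26.38
tcp_pos: [0.4611, 0.2057, 0.0647]
orientation: [2.343, 2.091, 0.003]
contact_force: [-3.0, -1.4, 11.2]
grip_width: 0.0432
gripper_force: 35.1
```

Call:
drive_tool:
  rows:
    - {"offset": [0,0,-0.005],"rotation": [0,0,0],"claw": 0.6}
    - {"offset": [0,0,-0.005],"rotation": [0,0,0],"claw": 0.8}
    - {"offset": [0,0,-0.005],"rotation": [0,0,0],"claw": 1}
    - {"offset": [0,0,-0.005],"rotation": [0,0,0],"claw": 1}
    - {"offset": [0,0,-0.005],"rotation": [0,0,0],"claw": 1}
    - {"offset": [0,0,-0.2],"rotation": [0,0,0],"claw": 1}
    - {"offset": [0,0,-0.45],"rotation": [0,0,0],"claw": 1}
    - {"offset": [0,0,-0.7],"rotation": [0,0,0],"claw": 1}
    - {"offset": [0,0,-1],"rotation": [0,0,0],"claw": 1}
    - {"offset": [-0.3,0.3,-1],"rotation": [0,0,0],"claw": 1}
    - {"offset": [-0.6,0.45,-1],"rotation": [0,0,0],"claw": 1}
    - {"offset": [-0.9,0.5,-1],"rotation": [0,0,0],"claw": 1}
    - {"offset": [-1,0.5,-1],"rotation": [0,0,0],"claw": 1}

```text
clock: 27.47
tcp_pos: [0.5184, 0.0511, 0.2135]
orientation: [2.343, 2.091, 0.002]
contact_force: [0.5, -0.4, -1.1]
grip_width: 0.0855
gripper_force: 0.0
```

Call:
drive_tool:
  rows:
    - {"offset": [-0.25,0.15,0],"rotation": [0,0,0],"claw": 1}
    - {"offset": [-0.5,0.3,0],"rotation": [0,0,0],"claw": 1}
    - {"offset": [-0.75,0.4,0],"rotation": [0,0,0],"claw": 1}
    - {"offset": [-1,0.45,0],"rotation": [0,0,0],"claw": 1}
    - {"offset": [-1,0.45,0],"rotation": [0,0,0],"claw": 1}

```text
clock: 27.88
tcp_pos: [0.5672, -0.1151, 0.2122]
orientation: [2.356, 2.074, -0.006]
contact_force: [-0.5, -1.3, -0.2]
grip_width: 0.0855
gripper_force: 0.0
```

Call:
drive_tool:
  rows:
    - {"offset": [-0.25,0.15,0],"rotation": [0,0,0],"claw": 1}
    - {"offset": [-0.5,0.3,0],"rotation": [0,0,0],"claw": 1}
    - {"offset": [-0.75,0.35,0],"rotation": [0,0,0],"claw": 1}
    - {"offset": [-0.95,0.35,0],"rotation": [0,0,0],"claw": 1}
    - {"offset": [-0.95,0.35,0],"rotation": [0,0,0],"claw": 1}
    - {"offset": [-0.95,0.35,0],"rotation": [0,0,0],"claw": 1}
    - {"offset": [-0.95,0.35,0],"rotation": [0,0,0],"claw": 1}

```text
clock: 28.47
tcp_pos: [0.603, -0.2505, 0.2128]
orientation: [-2.343, -2.091, -0.001]
contact_force: [0.1, 0.2, -0.7]
grip_width: 0.0854
gripper_force: 0.0
```

```bash
python3 - <<'E'
from go import *
f=grab_frame("wrist");save(f,"w8.png");P=cloud(f);circ(P,(.605,-.261),.0165,.02,.06,0);circ(P,(.605,-.261),.0165,.02,.045,0)
m=np.linalg.norm(P[...,:2]-(.605,-.261),axis=-1)<.018;print("top",np.nanpercentile(P[m][:,2],[50,99]))
show((.605,-.261,.24),(.605,-.261,.037))
f=grab_frame("scene");P=cloud(f);circ(P,(.461,.211),.021,.03,.09,0)
E
```

```text
[ 0.6042 -0.2594] 521 res 0.0003
[ 0.6043 -0.2592] 229 res 0.0001
top [0.06823533 0.10183077]
clk 28.52 tcp [ 0.6033 -0.2496  0.213 ] toolx yaw 83.58 tz [-1.0e-04  1.1e-03 -1.0e+00]
(0.605, -0.261, 0.24) ->off [-0.074  0.019 -0.18 ]
(0.605, -0.261, 0.037) ->off [-0.075  0.02   1.173]
[0.4595 0.2129] 381 res 0.0011
```

View pics/w8.png

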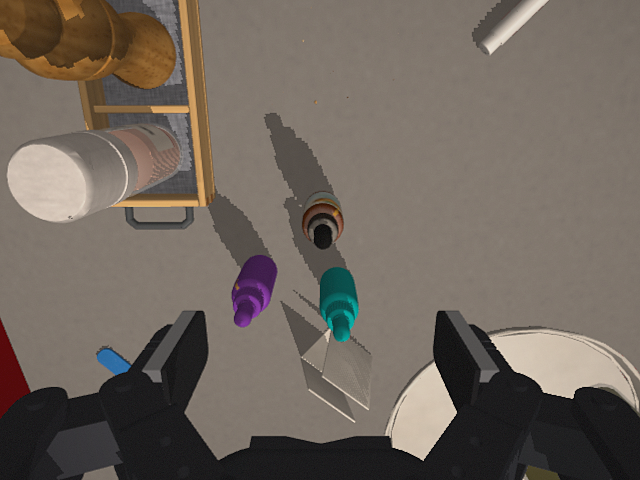

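The brown dropper is at (323,220), with purple (255,290) and turquoise (340,300) clear of the finger line. Grasping it with a partial opening.

Call:
drive_tool:
  rows:
    - {"offset": [-0.064,0.015,0],"rotation": [0,0,0],"claw": 0.75}
    - {"offset": [-0.064,0.015,0.2],"rotation": [0,0,0],"claw": 0.75}
    - {"offset": [-0.064,0.015,0.4],"rotation": [0,0,0],"claw": 0.75}
    - {"offset": [-0.064,0.015,0.6],"rotation": [0,0,0],"claw": 0.75}
    - {"offset": [-0.064,0.015,0.6],"rotation": [0,0,0],"claw": 0.75}
    - {"offset": [-0.064,0.015,0.6],"rotation": [0,0,0],"claw": 0.75}

```text
clock: 29.07
tcp_pos: [0.6035, -0.2608, 0.1221]
orientation: [-2.341, -2.09, 0.002]
contact_force: [-0.2, -0.2, 0.8]
grip_width: 0.0642
gripper_force: 0.0
```

```bash
python3 - <<'E'
from go import *
show((.6043,-.2593,.038));print(get_obs()["grip_width"])
E
```

```text
clk 29.07 tcp [ 0.6035 -0.2608  0.1221] toolx yaw 83.52 tz [-0.003   0.0012 -1.    ]
(0.6043, -0.2593, 0.038) ->off [0.01  0.006 0.561]
0.06421004534604305
```

Call:
drive_tool:
  rows:
    - {"offset": [0.01,0.005,0.2],"rotation": [0,0,0],"claw": 0.75}
    - {"offset": [0.01,0.005,0.4],"rotation": [0,0,0],"claw": 0.75}
    - {"offset": [0.01,0.005,0.56],"rotation": [0,0,0],"claw": 0.75}
    - {"offset": [0.01,0.005,0.56],"rotation": [0,0,0],"claw": 0.75}
    - {"offset": [0.01,0.005,0.56],"rotation": [0,0,0],"claw": 0.2}
    - {"offset": [0.01,0.005,0.56],"rotation": [0,0,0],"claw": 0.2}
    - {"offset": [0.01,0.005,0.56],"rotation": [0,0,0],"claw": 0.2}
    - {"offset": [0.01,0.005,0.56],"rotation": [0,0,0],"claw": 0.2}
    - {"offset": [0.01,0.005,0.56],"rotation": [0,0,0],"claw": 0.2}
    - {"offset": [0.01,0.005,0.56],"rotation": [0,0,0],"claw": 0.2}
    - {"offset": [0.01,0.005,0.56],"rotation": [0,0,0],"claw": 0.2}
    - {"offset": [0.01,0.005,0.56],"rotation": [0,0,0],"claw": 0.2}
    - {"offset": [0.01,0.005,0.56],"rotation": [0,0,0],"claw": 0.2}
  force: 30

```text
clock: 30.15
tcp_pos: [0.6071, -0.2606, 0.0423]
orientation: [2.342, 2.088, 0.003]
contact_force: [-1.1, 0.2, 6.9]
grip_width: 0.0313
gripper_force: 29.2
```

```bash
python3 - <<'E'
from go import *
show((.4700,.2765,.2));o=get_obs();print(o["grip_width"],o["gripper_force"],o["contact_force"])
E
```

```text
clk 30.15 tcp [ 0.6071 -0.2606  0.0423] toolx yaw 83.46 tz [ 0.0042 -0.0018 -1.    ]
(0.47, 0.2765, 0.2) ->off [ 3.452 -1.312 -1.062]
0.031258393828545866 29.1937022813363 [-1.07294527  0.15749531  6.94096847]
```

Call:
drive_tool:
  rows:
    - {"offset": [0,0,-0.05],"rotation": [0,0,0],"claw": 0.2}
    - {"offset": [0,0,-0.2],"rotation": [0,0,0],"claw": 0.2}
    - {"offset": [0,0,-0.45],"rotation": [0,0,0],"claw": 0.2}
    - {"offset": [0,0,-0.7],"rotation": [0,0,0],"claw": 0.2}
    - {"offset": [0,0,-0.95],"rotation": [0,0,0],"claw": 0.2}
    - {"offset": [0,0,-1],"rotation": [0,0,0],"claw": 0.2}
    - {"offset": [0.25,0,-1],"rotation": [0,0,0],"claw": 0.2}
    - {"offset": [0.5,0,-1],"rotation": [0,0,0],"claw": 0.2}
    - {"offset": [0.75,0,-1],"rotation": [0,0,0],"claw": 0.2}
    - {"offset": [1,0,-1],"rotation": [0,0,0],"claw": 0.2}

```text
clock: 30.98
tcp_pos: [0.6224, -0.1096, 0.1904]
orientation: [2.344, 2.09, 0.001]
contact_force: [0.5, 0.1, -0.9]
grip_width: 0.0313
gripper_force: 29.8
```

Call:
drive_tool:
  rows:
    - {"offset": [0.25,-0.1,0],"rotation": [0,0,0],"claw": 0.2}
    - {"offset": [0.5,-0.2,0],"rotation": [0,0,0],"claw": 0.2}
    - {"offset": [0.75,-0.3,0],"rotation": [0,0,0],"claw": 0.2}
    - {"offset": [1,-0.4,0],"rotation": [0,0,0],"claw": 0.2}

```text
clock: 31.32
tcp_pos: [0.5791, 0.0466, 0.1901]
orientation: [2.344, 2.09, 0.001]
contact_force: [0.8, 1.1, -0.3]
grip_width: 0.0314
gripper_force: 29.8
```

Call:
drive_tool:
  rows:
    - {"offset": [0.2,-0.15,0],"rotation": [0,0,0],"claw": 0.2}
    - {"offset": [0.4,-0.3,0],"rotation": [0,0,0],"claw": 0.2}
    - {"offset": [0.6,-0.45,0],"rotation": [0,0,0],"claw": 0.2}
    - {"offset": [0.8,-0.6,0],"rotation": [0,0,0],"claw": 0.2}
    - {"offset": [0.9,-0.8,0],"rotation": [0,0,0],"claw": 0.2}
    - {"offset": [0.9,-0.9,0],"rotation": [0,0,0],"claw": 0.2}
    - {"offset": [0.9,-0.9,0],"rotation": [0,0,0],"claw": 0.2}
    - {"offset": [0.9,-0.9,0],"rotation": [0,0,0],"claw": 0.2}

```text
clock: 31.98
tcp_pos: [0.4608, 0.1946, 0.19]
orientation: [2.342, 2.092, 0.002]
contact_force: [0.2, -1.0, -0.8]
grip_width: 0.031
gripper_force: 29.8
```

```bash
python3 - <<'E'
from go import *
show((.4700,.2765,.2));o=get_obs();print(o["grip_width"],o["gripper_force"],o["contact_force"])
f=grab_frame("scene");P=cloud(f);circ(P,(.461,.211),.021,.03,.09,0);p=o["tcp_pos"];circ(P,p[:2],.0165,p[2]-.035,p[2]-.005,0)
E
```

```text
clk 31.98 tcp [0.4608 0.1946 0.19  ] toolx yaw 83.56 tz [ 1.7e-03 -5.0e-04 -1.0e+00]
(0.47, 0.2765, 0.2) ->off [ 0.549 -0.    -0.067]
0.031005839039329113 29.80719795799814 [ 0.24401774 -1.00296231 -0.76272881]
[0.4594 0.2129] 376 res 0.0011
[0.4586 0.1965] 166 res 0.001
```

Call:
drive_tool:
  rows:
    - {"offset": [0.2,0,0],"rotation": [0,0,0],"claw": 0.2}
    - {"offset": [0.4,0,0],"rotation": [0,0,0],"claw": 0.2}
    - {"offset": [0.55,0,0],"rotation": [0,0,0],"claw": 0.2}
    - {"offset": [0.55,0,0.1],"rotation": [0,0,0],"claw": 0.2}
    - {"offset": [0.55,0,0.25],"rotation": [0,0,0],"claw": 0.2}
    - {"offset": [0.55,0,0.4],"rotation": [0,0,0],"claw": 0.2}
    - {"offset": [0.55,0,0.55],"rotation": [0,0,0],"claw": 0.2}
    - {"offset": [0.55,0,0.6],"rotation": [0,0,0],"claw": 0.2}
    - {"offset": [0.55,0,0.6],"rotation": [0,0,0],"claw": 0.2}
    - {"offset": [0.55,0,0.6],"rotation": [0,0,0],"claw": 0.2}

```text
clock: 32.87
tcp_pos: [0.4713, 0.2762, 0.0996]
orientation: [2.346, 2.09, 0.0]
contact_force: [-0.7, 0.0, -0.1]
grip_width: 0.0312
gripper_force: 29.8
```

```bash
python3 - <<'E'
from go import *
o=get_obs();show((.4700,.2765,.0543))
f=grab_frame("scene");P=cloud(f);p=o["tcp_pos"];circ(P,p[:2],.0165,p[2]-.035,p[2]-.005,0)
E
```

```text
clk 32.87 tcp [0.4713 0.2762 0.0996] toolx yaw 83.39 tz [ 2.e-04  2.e-04 -1.e+00]
(0.47, 0.2765, 0.0543) ->off [ 0.001 -0.009  0.302]
[0.4691 0.2782] 142 res 0.001
```

Call:
drive_tool:
  rows:
    - {"offset": [0,-0.01,0.1],"rotation": [0,0,0],"claw": 0.2}
    - {"offset": [0,-0.01,0.2],"rotation": [0,0,0],"claw": 0.2}
    - {"offset": [0,-0.01,0.26],"rotation": [0,0,0],"claw": 0.2}
    - {"offset": [0,-0.01,0.28],"rotation": [0,0,0],"claw": 0.2}
    - {"offset": [0,-0.01,0.28],"rotation": [0,0,0],"claw": 0.2}
    - {"offset": [0,-0.01,0.28],"rotation": [0,0,0],"claw": 0.2}

```text
clock: 33.42
tcp_pos: [0.4694, 0.2769, 0.0579]
orientation: [2.344, 2.091, 0.002]
contact_force: [-0.4, -0.3, -0.6]
grip_width: 0.0311
gripper_force: 29.8
```

Call:
drive_tool:
  rows:
    - {"offset": [0,0,0.01],"rotation": [0,0,0],"claw": 0.2}
    - {"offset": [0,0,0.02],"rotation": [0,0,0],"claw": 0.2}
    - {"offset": [0,0,0.025],"rotation": [0,0,0],"claw": 0.2}
    - {"offset": [0,0,0.025],"rotation": [0,0,0],"claw": 0.2}
    - {"offset": [0,0,0.025],"rotation": [0,0,0],"claw": 0.2}

```text
clock: 33.83
tcp_pos: [0.4694, 0.2772, 0.0543]
orientation: [2.344, 2.091, 0.003]
contact_force: [-0.6, 0.4, 4.4]
grip_width: 0.0315
gripper_force: 30.2
```

Call:
drive_tool:
  rows:
    - {"offset": [0,0,0],"rotation": [0,0,0],"claw": 0.4}
    - {"offset": [0,0,0],"rotation": [0,0,0],"claw": 0.6}
    - {"offset": [0,0,0],"rotation": [0,0,0],"claw": 0.8}
    - {"offset": [0,0,0],"rotation": [0,0,0],"claw": 0.8}
    - {"offset": [0,0,0],"rotation": [0,0,0],"claw": 0.8}
    - {"offset": [0,0,-0.2],"rotation": [0,0,0],"claw": 0.8}
    - {"offset": [0,0,-0.45],"rotation": [0,0,0],"claw": 0.8}
    - {"offset": [0,0,-0.7],"rotation": [0,0,0],"claw": 0.8}
    - {"offset": [0,0,-1],"rotation": [0,0,0],"claw": 0.8}
    - {"offset": [0,0,-1],"rotation": [0,0,0],"claw": 0.8}
    - {"offset": [0,0,-1],"rotation": [0,0,0],"claw": 0.8}

```text
clock: 34.75
tcp_pos: [0.4704, 0.2777, 0.2064]
orientation: [2.344, 2.09, 0.009]
contact_force: [-0.6, -0.5, 0.3]
grip_width: 0.0686
gripper_force: 0.0
```

Call:
drive_tool:
  rows:
    - {"offset": [-0.25,0,-0.2],"rotation": [0,0,0],"claw": 0.8}
    - {"offset": [-0.5,0,-0.4],"rotation": [0,0,0],"claw": 0.8}
    - {"offset": [-0.75,0,-0.6],"rotation": [0,0,0],"claw": 0.8}
    - {"offset": [-0.9,0,-0.6],"rotation": [0,0,0],"claw": 0.8}
    - {"offset": [-0.9,0,-0.6],"rotation": [0,0,0],"claw": 0.8}
    - {"offset": [-0.9,0,-0.6],"rotation": [0,0,0],"claw": 0.8}
    - {"offset": [-0.9,0,-0.6],"rotation": [0,0,0],"claw": 0.8}

```text
clock: 35.33
tcp_pos: [0.453, 0.1424, 0.2922]
orientation: [-2.344, -2.09, 0.002]
contact_force: [0.6, 0.7, 0.1]
grip_width: 0.0682
gripper_force: 0.0
```

```bash
python3 - <<'E'
from go import *
f=grab_frame("scene");P=cloud(f)
for n,c,r,lo,hi,t in(("mill",(.4775,-.1152),.018,.144,.156,.178),("salt",(.468,-.191),.024,.04,.1,.154),("herb",(.486,-.034),.0235,.03,.09,.11),("red",(.4595,.213),.021,.03,.09,.118),("drop",(.468,.279),.0165,.03,.07,.114),("black",(.682,.0245),.024,.02,.12,.135)):
    print(n,end=" ");circ(P,c,r,lo,hi,0);m=(np.linalg.norm(P[...,:2]-c,axis=-1)<.015)&(P[...,2]<.2);print("  top",np.nanmax(P[m][:,2]).round(3),t)
cv2.imwrite("pics/s3.png",cv2.resize(f["frame"][130:360,170:470,::-1],None,fx=2.5,fy=2.5,interpolation=cv2.INTER_CUBIC))
E
```

```text
mill [ 0.4778 -0.1148] 41 res 0.0016
  top 0.18 0.178
salt [ 0.4681 -0.1915] 331 res 0.0021
  top 0.159 0.154
herb [ 0.4862 -0.0334] 366 res 0.0018
  top 0.117 0.11
red [0.4593 0.2127] 368 res 0.0011
  top 0.123 0.118
drop [0.4654 0.2791] 191 res 0.0012
  top 0.114 0.114
black [0.6819 0.0246] 502 res 0.0017
  top 0.139 0.135
```

View pics/s3.png

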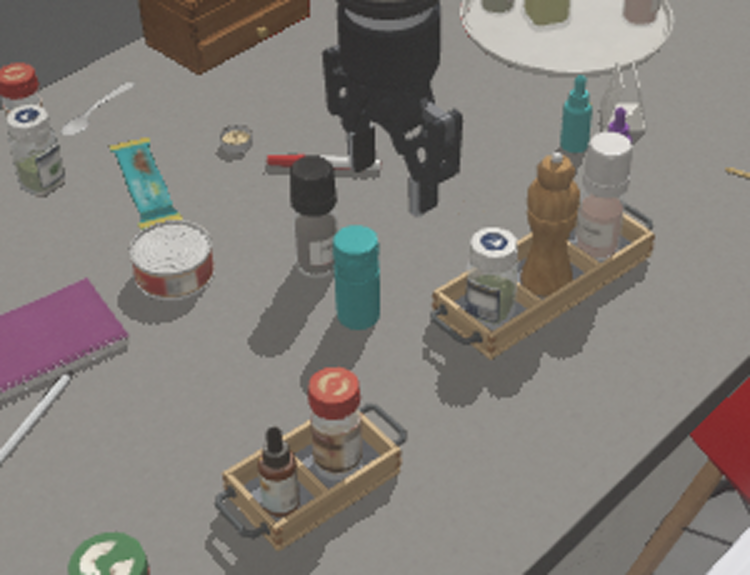

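All five stand upright in their places: herb (492,275), mill (550,225), salt (605,190), red (335,420) and dropper (278,475). The black grinder (315,215) has not moved, and the arm is clear.

```bash
python3 -c "
from bench import hand_in
print(hand_in())"
```

```text
the job is handed in; nothing more can be done
None
```

Both carriers are made up and the job is handed in: the pepper mill, salt grinder and herb jar stand upright in the long carrier, the red jar and dropper bottle in the short one, and the black grinder has not moved (about 35 s of the 125 s used).

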